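# Key the top organiser case home on the base case and clip it down

## Task

Someone has left the orange organiser case skewed on the lid of the grey base case, with a paint stick lying in front of the yellow key. Take the stick off and lay it on the bench, then push the orange case squarely back along the lid, without tipping it, until its notch has swallowed the key and its back is fully home against the rail, and then fold both black side clips right down over the edge of the base case. Do not shift the base case or disturb the other things on the bench.

Things in the scene. Friction and masses are not known exactly. Their poses are not given: they have to be found in the camera images.
- base_case: grey and black closed organiser case, 3.2 kg, loose on the bench on rubber feet. 190 mm (its x) by 150 mm (its y), flat lid 70 mm above the bench, open at the front and sides. Origin: centre of its underside; +x points to its back, roughly away from the robot; z up. On each side wall just under the lid runs a catch bead 4 mm proud, 5 mm high, x -21 to 49 mm
- key (a point): foot of the yellow key's nose, on the lid of the base case at x = 53 mm, y = 0. The key is 24 mm wide, 28 mm high, with a half-round nose of radius 12 mm; it runs back from here to the black rail along the lid's back edge (x 77 to 95 mm, y -55 to 55 mm, 14 mm high). Axes as the base case
- top_case: orange organiser case, black rim, clear lid, 0.45 to 0.85 kg, 110 mm (its x) by 150 (its y) by 55 mm high, flat on the base case's lid. Origin: centre of its underside; +x points to its back. Too wide to grasp, no handle; slides when its walls are pushed (2 to 7 N). Notch in the middle of its back (+x) face: full height, 30 mm wide, 30 mm deep (x 25 to 55 mm). A clip on each side wall
- seat (a point): point on the base case's lid, 22 mm behind the middle of the lid, where the top case's origin lies when it is fully home: back face touching the rail, key in the notch, sides level with the base case's. Axes as the base case
- clip_left (a joint): angle in rad of the black clip on the top case's +y side: 0 is folded right down (hanging flat along the side), 1.57 sticks straight out sideways; it grows as it opens, to 1.9. The stiff hinge (about 0.03 N m) stays where it is put
- clip_right (a joint): the same for the black clip on the top case's -y side; 0 is folded right down, 1.57 straight out
- clip_left_hinge (a point): middle of the left clip's hinge pin, at x -8, y 82, z 32 mm of the top case; the pin runs along x. The clip is a flap 44 mm wide, 44 mm long from pin to free edge, 4 mm thick, with a 4 mm tooth inside its edge. Folded down, its outer face is 84 mm from the top case's middle plane and its edge is 12 mm below the base case's lid, the tooth under the catch bead
- clip_right_hinge (a point): the same for the right clip, at x -8, y -82, z 32 mm of the top case
- clip_left_edge (a point): middle of the left clip's free edge
- clip_right_edge (a point): middle of the right clip's free edge
- paint_stick: flat wooden paint stick, 230 mm long (its y), 26 mm wide (its x), 7 mm thick, 35 g. Origin: centre of its underside. It starts flat on the base case's lid 4 to 7 mm behind the top case and parallel to it, between it and the key, its ends sticking out 15 to 65 mm past the sides of the top case; at least one end sticks out 40 mm or more
- tin_red: sealed paint tin with a red band, diameter 76 mm, 90 mm high, upright. Origin: centre of its underside. Leave alone
- tin_green: sealed paint tin with a green band, diameter 76 mm, 90 mm high, upright. Origin: centre of its underside. Leave alone
- nail_jar: glass jar of nails with yellow twist cap, diameter 66 mm, 88 mm high. Origin: centre of its underside. Leave alone
- tray_liner: blue plastic roller tray liner, 180 mm (its x) by 140 (156 over its flanges) by 46 mm high. Origin: centre of its underside. Leave alone
- level: chrome pocket level standing on its edge, 190 mm (its x) by 22 by 44 mm high. Origin: centre of its underside. Leave alone
- brush: paint brush lying on the bench, 190 mm long, its length along its x. Origin: underside, middle of its length. Leave alone
Things that resemble listed ones, but are neither listed nor needed, are in the scene too. Of the things like the paint_stick, leave any that is blue, pink or red; of the rest the larger one is meant.

How it is judged:
On the way, in this order (a step that is already met when the one before it is completed fails the run):
1. the paint stick has been taken off and lies on the bench (height (world z) of paint_stick below 0.02 m and linear speed of paint_stick below 0.05 m/s), for 0.2 s.
2. the top case is home: key in the notch, back against the rail, flat on the lid (distance between top_case and seat below 0.006 m and angle between the x axis of top_case and the x axis of base_case, either way round below 0.06 rad), for 0.2 s.
3. both clips are folded down (value of joint each of clip_left, clip_right below 0.2 rad), for 0.2 s.
At the end, for the whole second after the job is handed in: The top case rests flat on the base case's lid within 6 mm of its fully home place and squared to it within 0.06 rad; both clips read below 0.2 rad; the paint stick lies flat on the bench (origin below 20 mm, tilt under 0.12 rad) and everything is at rest (all of step 2 and all of step 3 and height (world z) of paint_stick below 0.02 m and angle between paint_stick's own z axis and vertical below 0.12 rad and linear speed of each of paint_stick, top_case below 0.02 m/s); the robot touches nothing.
It fails at once if the base case is shifted more than 30 mm (distance of base_case from where it was at the start of the episode above 0.03 m).
It fails at once if the top case is tipped (angle between top_case's own z axis and vertical above 0.2 rad).
It fails at once if a tin, the jar, the tray liner, the level or the brush is moved more than 25 mm (distance of any of tin_red, tin_green, nail_jar, tray_liner, level, brush from where it was at the start of the episode above 0.025 m).
It also fails if it takes over 72 s, if anything falls off the work surface, if the arm or the gripper's body presses on something with over 40 N, if the wrist force passes 120 N, or if a joint passes its speed limit or range.

## Robot

A 6-joint arm with a two-finger parallel gripper is mounted at the origin on the work surface. World frame = base frame: x ahead of the robot, y to its left, z up, the work surface at z = 0. Lengths are in m, angles in rad, forces in N, time in s.
With the tool pointing down it reaches from about 0.325 to 0.9 m from the base axis. Payload 3.5 kg.
Tool frame: the origin (TCP) lies on the centre line of the jaws, within the pads' length; the fingertips stand 25 mm ahead of it and the grasp point (between the pads) lies 6 mm ahead of it (ctrl.tips_ahead is the distance from the TCP to the fingertips, in m); z points along the fingers, y is the direction in which the jaws open and shut (so a half turn about z gives the same grasp; the last joint's range is limited). The gripper opens to 85 mm and grips with 20 to 120 N. Pads are 22 mm wide; open, the fingers measure 114 mm over their backs; the gripper's body (76 mm by 85 mm) begins 54 mm behind the grasp point. The pads swing forward as they close: fully open they stand 13 mm farther back than shut.
Start: joints at [1.191, 0.276, -0.026, 1.268, 0, 1.467], TCP at [0.171, 0.601, 0.256] pointing down, gripper open.
Joint ranges: [-3.12, 3.12], [-0.85, 1.88], [-1.08, 1.24], [-1.95, 2.15], [-1.57, 1.53], [-3.14, 3.14]. Speed limits (rad/s): [2.57, 2.57, 3.14, 3.14, 3.14, 3.14].

## Interface

Orientations are given as a unit quaternion [x, y, z, w].
In Python, from cell import ctrl gives the robot as it stands.
- The arm moves only by the shell command python3 -m pendant 'ROWS' [OPENING]. ROWS is JSON, a list that holds one entry, the list of rows, each a list of 4 numbers: the shift along the tool's x, y, z in mm, then the turn about the tool's z in degrees. In form: [[[tx, ty, tz, spin], ...]]. A call has 1 to 5 rows; each row is the pose to reach, as a shift and turn from the pose commanded when the call began, along the tool's axes at that moment; what a row does not reach only later rows make up. A row lasts 1/8 s, in which the tool goes at most 62.5 mm and 10.7 degrees, less where a joint would pass 70% of its speed; a pose out of reach is approached as far as the arm can. A call with a gripper value outside its range is refused whole. OPENING is the finger opening in mm, from 0 to 85.4, set as the call begins (- or left out, the last holds). The fingers move at their own pace and stop on an object; the grip force is fixed at half the most. Time passes only in rows, so rows that repeat a pose let the fingers close. It gives the time, the measured TCP pose, the force and the opening at its end, in the units of the state.
- ctrl.sense(): the state, without advancing time (a new reading comes with each control period).
- ctrl.capture(name): name is "scene" or "top" or "wrist"; returns a dict with "pixels" (384x512x3 uint8, blue, green, red), "fx", "fy", "cx", "cy" (pixels), "rvec" (rotation vector, rad) and "tvec" (3), from world to camera coordinates, as OpenCV has them. Camera axes: x right, y down, z forward; pixel columns grow to the right and rows downward; lengths in m; the calibration is good to about 2 mm. A picture is of the moment at which its call begins. There is no depth.
- ctrl.close_job(): hands the job in, once; it reports no verdict.
Trained networks look in a picture, given as the dict that the camera call returned (one of the last four; its "shot" number tells which), for a name from the list of things; names that differ only in an ending like _2 or _b are one class to them, and where a whole thing is asked for, a point or a joint stands for the part that bears it (a point fixed in the world has none). Each returns a list of dicts, best first, with "conf" (0 to 1); they miss things now and then, are a little off and sometimes report something else, mostly with a low value. They report only what shows in the picture. A call takes as long as a camera call. They do not tell look-alikes from the thing itself.
- ctrl.look_for(thing, picture): "rect" ([left, top, width, height] in pixels, round what is visible of it).
- ctrl.trace(thing, picture): "mask" (384x512 bool, what is visible of it) and "rect" ([left, top, width, height] in pixels, round what is visible of it).
The state is a dict: "clock": time; "qpos": joint angles; "joint_velocities": joint speeds; "joint_torque": joint torques, N m; "tcp_pos": TCP position; "orientation": TCP orientation; "contact_force": force on the tool from outside, world axes, zero at the start; "torque": the same for the moment, N m; "opening": opening from 0.0 (shut) to 1.0 (fully open).
Only numpy, scipy, OpenCV 4.12 (cv2) and the standard library are available. Lean on these libraries where they do the work, as an engineer would, in place of code of your own. Each camera call takes 0.05 s, during which the arm holds its last target. There are 200 camera calls.

## Working session

There is one attempt and no reset: what is moved stays moved. The work goes in short steps, Python scripts to look and compute and a shell command to move; the robot and the scene stay as the last step left them, time stands still between calls to the robot, and variables do not carry over. Pictures are saved under pics/ and viewed, about 8 in all and at most 12, crops included, and the job is handed in when it is done.

```bash
ls; mkdir -p pics; cat > h.py <<'E'
import numpy as np, cv2
from cell import ctrl
from scipy.spatial.transform import Rotation as R
def cam(p): 
    M=cv2.Rodrigues(np.array(p["rvec"],float))[0]; t=np.array(p["tvec"],float).ravel(); return M,t
def ray(p,u,v,z):
    M,t=cam(p); c=-M.T@t; d=M.T@np.array([(u-p["cx"])/p["fx"],(v-p["cy"])/p["fy"],1]); return c+d*(z-c[2])/d[2]
def proj(p,X):
    M,t=cam(p); q=np.atleast_2d(X)@M.T+t; return np.c_[q[:,0]/q[:,2]*p["fx"]+p["cx"],q[:,1]/q[:,2]*p["fy"]+p["cy"]]
E
python3 - <<'E'
from h import *
s=ctrl.sense(); print(s, ctrl.tips_ahead)
a=ctrl.capture("scene");b=ctrl.capture("top")
for n,p in(("scene",a),("top",b)):
    M,t=cam(p); print(n,-M.T@t,M[2],p["fx"])
    cv2.imwrite(f"pics/{n}.png",cv2.resize(p["pixels"],(800,600),interpolation=cv2.INTER_CUBIC))
E
```

```text
pics
{'clock': 0.0, 'qpos': array([ 1.19060821e+00,  2.77140872e-01, -2.78903477e-02,  1.26798398e+00,
       -5.96414659e-06,  1.46741426e+00]), 'joint_velocities': array([ 0.00071343,  0.00016933, -0.00035433, -0.00017886,  0.00109453,
        0.00165458]), 'joint_torque': array([-1.68726892e-03, -4.45506692e+01,  2.95203656e+01,  1.62912678e-02,
       -9.96589392e-05,  1.11515678e-05]), 'tcp_pos': array([0.17053453, 0.60053572, 0.25515028]), 'orientation': array([ 1.37961499e-01,  9.90436971e-01, -1.07787881e-03, -2.62743772e-04]), 'contact_force': array([ 0.06532416, -0.32357882,  0.35616137]), 'torque': array([-0.00636969,  0.05229459,  0.05481242]), 'opening': 1.0003283277018937} 0.025
scene [ 1.11984533 -0.22915086  1.24093975] [-0.4950448   0.17497754 -0.8510661 ] 421.0950790126805
top [0.23285892 0.00744612 1.34894359] [ 1.83459630e-01  4.06575721e-04 -9.83027161e-01] 443.2053193721526
```

View pics/top.png

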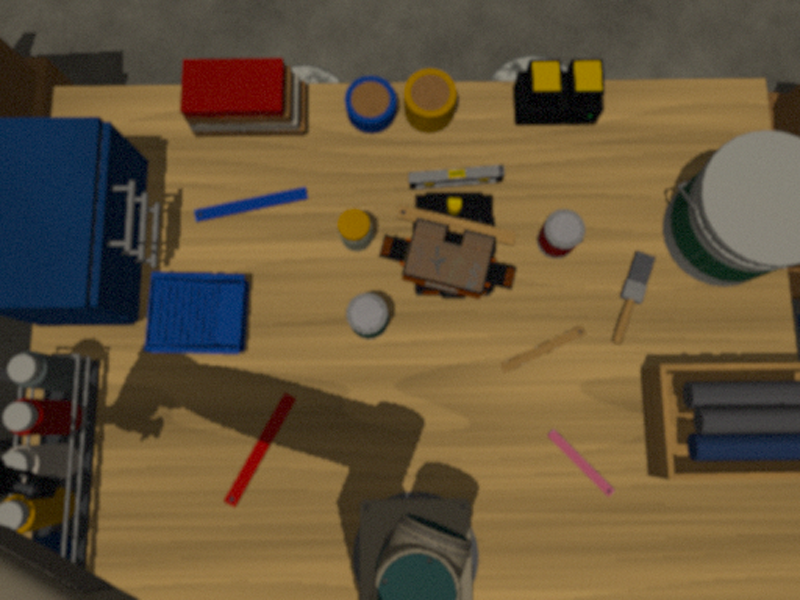

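View pics/scene.png

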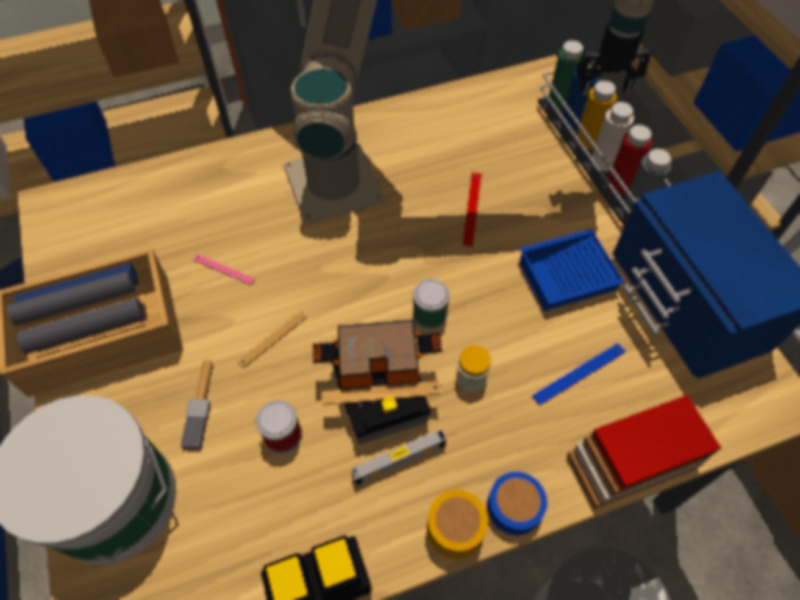

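The top view shows five stick-like things, in 800x600 pixels:
- blue (250,204)
- red (260,450)
- pink (580,462)
- bare wood on the bench (543,348), about 90 px long
- bare wood on the lid (457,226), about 118 px long

Excluding the coloured ones, the larger is the one on the lid. Its right end sticks out farther, between the orange case and the red tin at (562,232). The jar is on the left at (355,228).

```bash
python3 - <<'E'
from h import *
b=ctrl.capture("top");a=ctrl.capture("scene");w=ctrl.capture("wrist")
s=ctrl.sense(); M,t=cam(w); c=-M.T@t; Rt=R.from_quat(s["orientation"]).as_matrix()
print("wristcam in tool",Rt.T@(c-s["tcp_pos"]),"\n",Rt.T@M.T, w["fx"],"\ntool\n",Rt)
for n,z in (("top_case",.125),("base_case",.07),("paint_stick",.077),("tin_red",.09),("tin_green",.09),("nail_jar",.088),("level",.044)):
  for p,nm in((b,"top"),(a,"scene")):
    for d in ctrl.trace(n,p)[:3]:
        m=d["mask"].astype(np.uint8); 
        r=cv2.minAreaRect(np.argwhere(m)[:,::-1].astype(np.float32)); bx=cv2.boxPoints(r)
        print(n,nm,round(d["conf"],2),d["rect"],[ray(p,*q,z)[:2].round(3).tolist() for q in bx])
# pixel picks on the top view (800->512 scale .64)
f=.64
for u,v,z,l in((400,212,.077,"stickL"),(515,240,.077,"stickR"),(415,223,.125,"BL"),(495,240,.125,"BR"),(489,295,.125,"FR"),(405,276,.125,"FL"),(457,237,.125,"notch"),(455,205,.098,"key"),(418,194,.084,"railL"),(493,197,.084,"railR")):
    print(l,ray(b,u*f,v*f,z).round(3))
c=b["pixels"][105:205,230:340]; cv2.imwrite("pics/top_crop.png",cv2.resize(c,None,fx=7,fy=6 if 0 else 7,interpolation=cv2.INTER_CUBIC)[:600])
E
```

```text
wristcam in tool [ 0.08234287  0.0002164  -0.11749505] 
 [[ 1.43399512e-03 -9.47388135e-01 -3.20083843e-01]
 [ 9.99998955e-01  1.29912434e-03  6.34891872e-04]
 [-1.85660314e-04 -3.20084418e-01  9.47389007e-01]] 274.08737566489145 
tool
 [[-9.61931609e-01  2.73289995e-01 -3.97641927e-04]
 [ 2.73290266e-01  9.61931061e-01 -1.03200051e-03]
 [ 1.00468706e-04 -1.10138558e-03 -9.99999388e-01]]
top_case top 0.86 [242.4, 138.6, 88.1, 52.4] [[0.509, 0.07], [0.626, 0.041], [0.56, -0.2], [0.445, -0.167]]
top_case scene 0.83 [199.5, 203.1, 87.7, 43.9] [[0.457, -0.177], [0.521, 0.068], [0.651, 0.026], [0.589, -0.205]]
top_case scene 0.69 [214.6, 235.1, 59.9, 51.5] [[0.553, -0.162], [0.554, -0.009], [0.72, -0.023], [0.716, -0.165]]
base_case top 0.79 [265.3, 123.5, 55.3, 65.2] [[0.475, -0.006], [0.684, -0.008], [0.682, -0.159], [0.473, -0.152]]
base_case top 0.55 [97.4, 177.3, 64.1, 52.1] [[0.378, 0.498], [0.532, 0.502], [0.523, 0.309], [0.368, 0.31]]
base_case top 0.18 [239.9, 152.4, 21.4, 15.9] [[0.554, 0.065], [0.598, 0.054], [0.585, 0.005], [0.541, 0.017]]
base_case scene 0.79 [212.0, 233.4, 6
[... 1438 characters left out ...]
cene 0.58 [295.0, 223.8, 18.2, 24.9] [[0.656, 0.044], [0.574, 0.102], [0.61, 0.151], [0.69, 0.092]]
level top 0.72 [259.8, 107.2, 67.4, 13.4] [[0.732, 0.006], [0.746, -0.183], [0.708, -0.184], [0.694, 0.003]]
level scene 0.74 [265.1, 180.9, 24.0, 29.8] [[0.483, 0.025], [0.368, 0.078], [0.401, 0.147], [0.515, 0.091]]
level scene 0.58 [227.6, 273.1, 56.2, 35.8] [[0.722, -0.189], [0.709, 0.006], [0.748, 0.006], [0.759, -0.186]]
stickL [0.639 0.022 0.077]
stickR [ 0.581 -0.196  0.077]
BL [ 0.602 -0.006  0.125]
BR [ 0.568 -0.151  0.125]
FR [ 0.466 -0.137  0.125]
FL [0.503 0.014 0.125]
notch [ 0.575 -0.082  0.125]
key [ 0.645 -0.082  0.098]
railL [ 0.672 -0.013  0.084]
railR [ 0.665 -0.156  0.084]
```

View pics/top_crop.png

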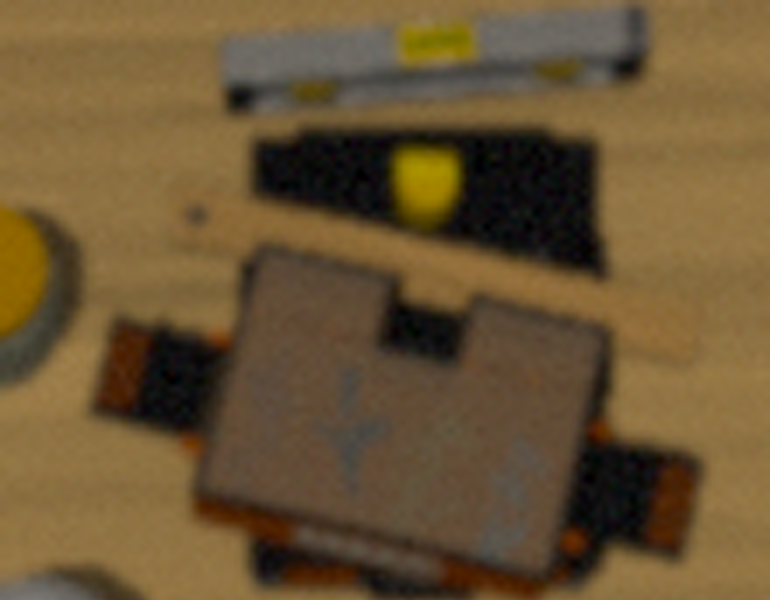

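The crop confirms it: the stick on the lid is bare wood with a hole at its left end (195,212 in the crop), and its right end is at (690,335). Moving over for a close wrist view.

```bash
cat >> h.py <<'E'
def plan(x,y,z,xang=None):
    "tool shift (mm) and spin (deg) to a world TCP; xang = world heading of tool x, deg"
    s=ctrl.sense(); Rt=R.from_quat(s["orientation"]).as_matrix(); a=np.degrees(np.arctan2(Rt[1,0],Rt[0,0]))
    d=Rt.T@(np.array([x,y,z])-s["tcp_pos"])*1000
    sp=0 if xang is None else (a-xang+180)%360-180
    print("at",s["tcp_pos"].round(4),"ang %.1f"%a,"-> row",d.round(1),"spin %.1f"%sp,"t",round(s["clock"],2),"F",s["contact_force"].round(1),"open",round(s["opening"],3))
E
python3 -m pendant '[[[-552,-519,-70,88],[-552,-519,-70,88],[-552,-519,-70,88],[-552,-519,-70,88],[-552,-519,-70,88]]]' 50
python3 -c "
from h import *
plan(.56,-.05,.33,75.6)"
```

```text
clock: 1.58
tcp_pos: [0.3314, 0.3326, 0.2855]
orientation: [0.573, 0.82, 0.001, 0.0]
contact_force: [0.8, 0.0, -0.1]
opening: 0.582
at [0.3314 0.3326 0.2855] ang 110.1 -> row [-437.9   83.3  -44.5] spin 34.5 t 1.57 F [ 0.8  0.  -0.1] open 0.582
```

```bash

python3 -m pendant '[[[-438,83,-44,34],[-438,83,-44,34],[-438,83,-44,34],[-438,83,-44,34],[-438,83,-44,34]]]'
python3 -c "
from h import *
plan(.56,-.05,.33,75.6)"
```

```text
clock: 2.2
tcp_pos: [0.4924, 0.0661, 0.3163]
orientation: [0.786, 0.618, 0.001, 0.0]
contact_force: [0.6, 1.1, 0.7]
opening: 0.588
at [0.4924 0.0661 0.3163] ang 76.4 -> row [-97.   93.1 -13.6] spin 0.8 t 2.2 F [0.6 1.1 0.7] open 0.588
```

```bash

python3 -m pendant '[[[-97,93,-14,1],[-97,93,-14,1],[-97,93,-14,1],[-97,93,-14,1],[-97,93,-14,1]]]'
python3 - <<'E'
from h import *
w=ctrl.capture("wrist"); plan(.56,-.05,.33,75.6); np.save("w1.npy",w,allow_pickle=True)
cv2.imwrite("pics/w1.png",cv2.resize(w["pixels"],(800,600),interpolation=cv2.INTER_CUBIC))
E
```

```text
clock: 2.82
tcp_pos: [0.5583, -0.0467, 0.3296]
orientation: [0.791, 0.612, -0.0, -0.001]
contact_force: [1.0, 0.5, 0.1]
opening: 0.588
at [ 0.5583 -0.0466  0.3297] ang 75.5 -> row [-2.9  2.5 -0.3] spin -0.1 t 2.88 F [-0.1 -0.6 -0.2] open 0.587
```

View pics/w1.png

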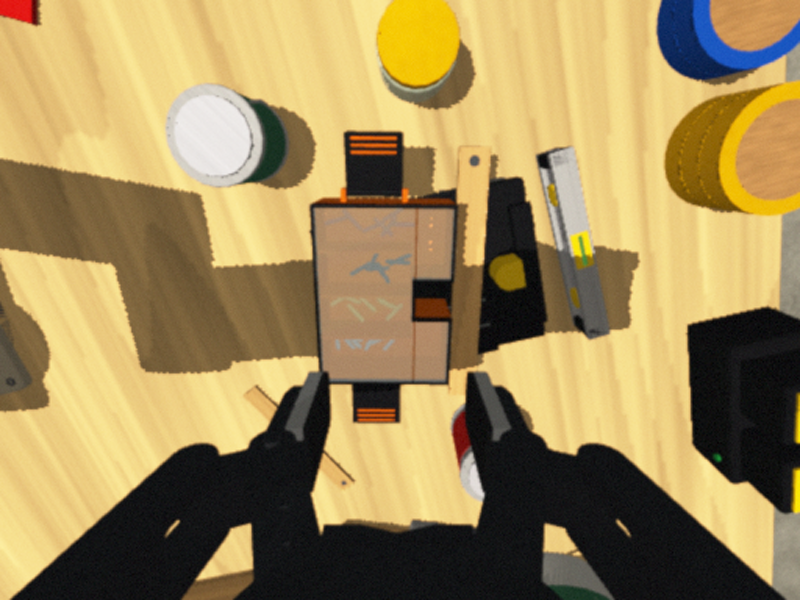

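This wrist view shows, in 800x600 pixels:
- case top corners at (312,206), (457,206), (447,383) and (320,383)
- stick from (475,148) to (457,393)
- key at (508,272)
- rail and back edge from (523,178) to (547,322)
- clips sticking out at (374,132) and (377,422)

```bash
python3 - <<'E'
from h import *
w=np.load("w1.npy",allow_pickle=True).item(); f=.64
for u,v,z,l in((312,206,.125,"FL"),(457,206,.125,"BL"),(447,383,.125,"BR"),(320,383,.125,"FR"),(475,147,.077,"stickL"),(457,393,.077,"stickR"),(492,148,.077,"stickLback"),(523,178,.07,"lid BL"),(545,338,.07,"lid BR"),(481,352,.07,"lid R"),(455,190,.07,"lid L"),(374,132,.102,"clipL edge"),(377,422,.102,"clipR edge"),(508,272,.098,"key")):
    print(l,ray(w,u*f,v*f,z).round(4))
# edge masks
for n in("paint_stick","base_case","top_case"):
    d=ctrl.trace(n,w)[0]; r=d["rect"]; print(n,d["conf"],(np.array(r)/f).round())
    if n=="paint_stick":
        m=d["mask"]; q=cv2.boxPoints(cv2.minAreaRect(np.argwhere(m)[:,::-1].astype(np.float32))); print([ray(w,*a,.077)[:2].round(4) for a in q])
cv2.imwrite("pics/w1c.png",cv2.resize(w["pixels"][85:260,190:370],None,fx=4.2,fy=3.4 if 0 else 3.4,interpolation=cv2.INTER_CUBIC))
E
```

```text
FL [0.5098 0.0168 0.125 ]
BL [ 0.6134 -0.0098  0.125 ]
BR [ 0.575  -0.1517  0.125 ]
FR [ 0.4708 -0.125   0.125 ]
stickL [0.6424 0.0262 0.077 ]
stickR [ 0.5815 -0.1925  0.077 ]
stickLback [0.6557 0.022  0.077 ]
lid BL [ 0.6782 -0.0083  0.07  ]
lid BR [ 0.6753 -0.1592  0.07  ]
lid R [ 0.6133 -0.1585  0.07  ]
lid L [ 0.6204 -0.0036  0.07  ]
clipL edge [0.5668 0.0559 0.102 ]
clipR edge [ 0.5023 -0.1889  0.102 ]
key [ 0.6466 -0.0773  0.098 ]
paint_stick 0.84 [446. 148.  44. 247.]
[array([ 0.5723, -0.1909]), array([0.6293, 0.0312]), array([0.655 , 0.0235]), array([ 0.6034, -0.2005])]
base_case 0.78 [417. 177. 134. 176.]
top_case 0.67 [312. 128. 147. 297.]
```

```bash

python3 - <<'E'
from h import *
plan(.586,-.1815,.16,75.2)
E
```

```text
at [ 0.5586 -0.0468  0.3299] ang 75.5 -> row [-123.5   60.2  169.8] spin 0.3 t 3.02 F [ 0.3  0.2 -0. ] open 0.587
```

```bash

python3 -m pendant '[[[-62,30,60,0],[-123,60,120,0],[-123,60,170,0],[-123,60,170,0],[-123,60,170,0]]]' 48
python3 - <<'E'
from h import *
w=ctrl.capture("wrist"); plan(.586,-.1815,.09,75.2)
cv2.imwrite("pics/w2.png",cv2.resize(w["pixels"],(800,600),interpolation=cv2.INTER_CUBIC))
E
```

```text
clock: 3.65
tcp_pos: [0.5839, -0.1814, 0.1566]
orientation: [0.791, 0.611, -0.002, -0.003]
contact_force: [-0.6, 0.4, 0.1]
opening: 0.561
at [ 0.5854 -0.1814  0.159 ] ang 75.4 -> row [-0.   0.8 69. ] spin 0.2 t 3.7 F [-0.1  0.7  0.9] open 0.562
```

View pics/w2.png

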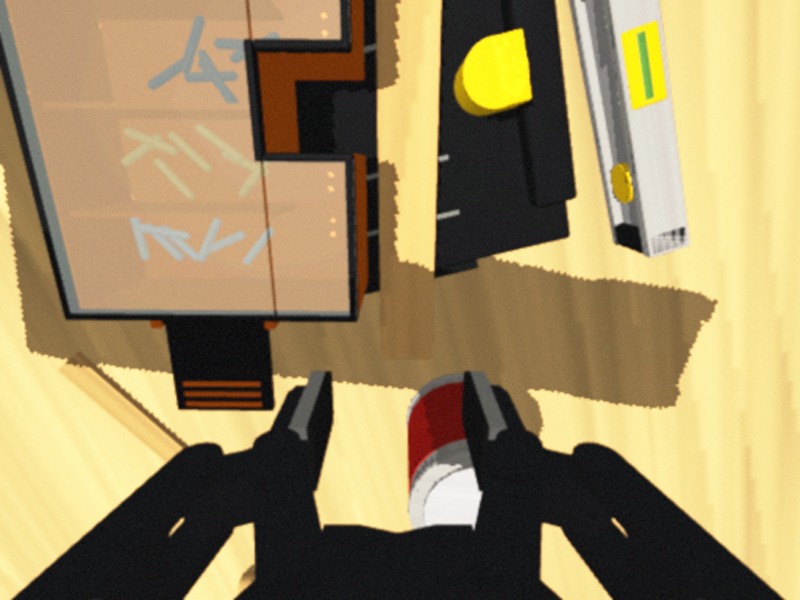

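```bash

python3 - <<'E'
from h import *
w=ctrl.capture("wrist"); f=.64
e=[ray(w,u*f,v*f,.077) for u,v in((383,358),(435,358),(379,290),(437,262))]
print(np.round(e,4)); end=(e[0]+e[1])/2; d=np.array([.259,.966,0])
plan(*(end+14e-3*d)[:2],.09,75)
s=ctrl.sense(); g=R.from_quat(s["orientation"]).as_matrix()
print(ray(w,355*f,320*f,.125), ray(w,270*f,318*f,.125))
E
```

```text
[[ 0.5746 -0.1937  0.077 ]
 [ 0.6005 -0.2003  0.077 ]
 [ 0.5823 -0.1579  0.077 ]
 [ 0.6127 -0.1514  0.077 ]]
at [ 0.5866 -0.1815  0.1607] ang 75.5 -> row [-0.7  4.9 70.7] spin 0.5 t 3.75 F [-0.1 -0.3  0.5] open 0.564
[ 0.57611295 -0.15359352  0.125     ] [ 0.54518209 -0.14478759  0.125     ]
```

The stick's end measures 26.7 mm wide (26 mm given), so the fix is sound. Descending and gripping.

```bash

python3 -m pendant '[[[-1,5,25,0],[-1,5,50,0],[-1,5,68,0],[-1,5,70,0],[-1,5,70,0]]]'
python3 -m pendant '[[[0,0,0,0],[0,0,0,0],[0,0,0,0],[0,0,0,0],[0,0,0,0]]]' 15
python3 -m pendant '[[[0,0,-10,0],[0,0,-30,0],[0,0,-60,0],[0,0,-105,0],[0,0,-105,0]]]'
python3 - <<'E'
from h import *
w=ctrl.capture("wrist"); plan(.345,-.10,.19,90); b=ctrl.capture("top")
print([(ray(b,u*.64,v*.64,z)).round(3) for u,v,z in((368,310,.09),(502,367,0))])
cv2.imwrite("pics/w3.png",cv2.resize(w["pixels"],(640,480),interpolation=cv2.INTER_CUBIC))
E
```

```text
clock: 4.38
tcp_pos: [0.5916, -0.1844, 0.0909]
orientation: [0.791, 0.612, 0.0, 0.001]
contact_force: [0.6, -0.1, -0.4]
opening: 0.561
clock: 5.0
tcp_pos: [0.5918, -0.1848, 0.0909]
orientation: [0.791, 0.612, 0.001, 0.001]
contact_force: [-0.2, 0.6, 5.4]
opening: 0.284
clock: 5.62
tcp_pos: [0.5934, -0.1856, 0.1993]
orientation: [0.791, 0.612, 0.002, 0.004]
contact_force: [1.8, -0.8, -0.5]
opening: 0.283
at [ 0.592  -0.185   0.1969] ang 75.4 -> row [  20.1 -260.4    5.8] spin -14.6 t 5.67 F [-0.1  0.3 -0.4] open 0.281
[array([0.447, 0.083, 0.09 ]), array([ 0.347, -0.173,  0.   ])]
```

View pics/w3.png

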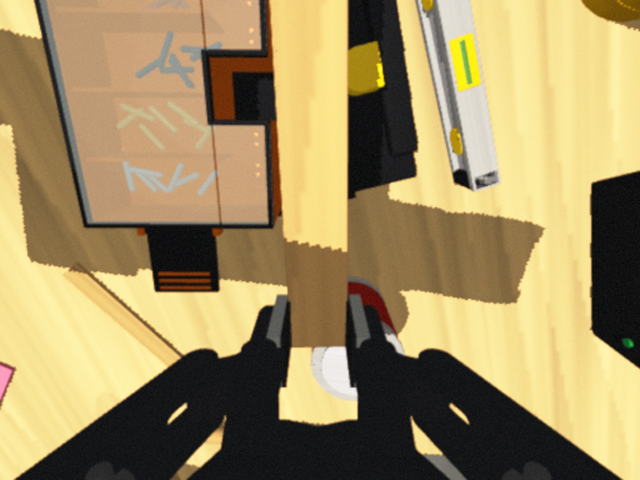

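The picture shows the stick firmly held between the pads and the case undisturbed. Carrying it to clear bench in front.

```bash

python3 -m pendant '[[[20,-60,0,-5],[20,-120,0,-10],[20,-180,0,-15],[20,-240,2,-15],[20,-260,6,-15]]]'
python3 -c "
from h import *
plan(.345,-.095,.06,90)"
```

```text
clock: 6.35
tcp_pos: [0.339, -0.0973, 0.186]
orientation: [0.705, 0.71, -0.001, -0.003]
contact_force: [0.2, -1.1, -0.4]
opening: 0.284
at [ 0.339  -0.0973  0.186 ] ang 90.4 -> row [  1.9   6.8 126. ] spin 0.4 t 6.35 F [ 0.2 -1.1 -0.4] open 0.284
```

```bash

python3 -m pendant '[[[2,5,50,0],[2,5,100,0],[2,5,140,0],[2,5,155,0],[2,5,158,0]]]'
python3 -m pendant '[[[0,0,0,0],[0,0,0,0],[0,0,0,0],[0,0,0,0]]]' 50
python3 -m pendant '[[[0,0,-20,0],[0,0,-60,0],[0,0,-120,0],[0,0,-180,0],[0,0,-190,0]]]'
python3 - <<'E'
from h import *
plan(.40,-.085,.20,180); b=ctrl.capture("top")
r=sorted(ctrl.trace("paint_stick",b),key=lambda d:-d["conf"])
for d in r[:6]:
    q=cv2.boxPoints(cv2.minAreaRect(np.argwhere(d["mask"])[:,::-1].astype(np.float32))); print(round(d["conf"],2),[ray(b,*a,.007)[:2].round(3).tolist() for a in q])
E
```

```text
clock: 6.98
tcp_pos: [0.3464, -0.0963, 0.0286]
orientation: [0.705, 0.71, -0.001, -0.003]
contact_force: [-0.5, -0.1, -0.2]
opening: 0.277
clock: 7.48
tcp_pos: [0.3497, -0.0978, 0.0312]
orientation: [0.704, 0.71, 0.0, 0.001]
contact_force: [-0.2, -0.6, -0.1]
opening: 0.584
clock: 8.1
tcp_pos: [0.3522, -0.099, 0.2256]
orientation: [0.704, 0.71, 0.002, 0.005]
contact_force: [0.4, -0.7, -0.7]
opening: 0.586
at [ 0.3522 -0.099   0.2256] ang 90.4 -> row [13.8 47.7 26. ] spin -89.6 t 8.1 F [ 0.4 -0.7 -0.7] open 0.586
0.95 [[0.674, 0.438], [0.718, 0.216], [0.69, 0.21], [0.646, 0.431]]
0.92 [[0.355, 0.121], [0.358, -0.05], [0.327, -0.05], [0.324, 0.119]]
0.75 [[0.213, -0.254], [0.225, -0.266], [0.113, -0.373], [0.102, -0.361]]
0.72 [[0.103, 0.36], [0.301, 0.25], [0.288, 0.226], [0.09, 0.337]]
0.66 [[0.383, -0.234], [0.428, -0.328], [0.41, -0.335], [0.366, -0.242]]
0.18 [[0.535, 0.074], [0.668, 0.04], [0.594, -0.223], [0.464, -0.185]]
```

```bash

python3 -m pendant '[[[14,48,26,-11],[14,48,26,-22],[14,48,26,-32],[14,48,26,-42],[14,48,26,-52]]]' 80
python3 -c "
from h import *
plan(.42,-.035,.21,165)"
```

```text
clock: 8.82
tcp_pos: [0.3952, -0.0824, 0.1919]
orientation: [0.319, 0.948, 0.0, -0.003]
contact_force: [-0.2, 0.4, -0.0]
opening: 0.938
at [ 0.3952 -0.0824  0.1919] ang 142.8 -> row [  9.1  52.7 -18.1] spin -22.2 t 8.82 F [-0.2  0.4 -0. ] open 0.938
```

```bash

python3 -m pendant '[[[5,25,-18,-10],[9,53,-18,-20],[9,53,-18,-22],[9,53,-18,-22]]]'
python3 - <<'E'
from h import *
w=ctrl.capture("wrist"); plan(.455,-.045,.095,165); np.save("w4.npy",w,allow_pickle=True)
cv2.imwrite("pics/w4.png",cv2.resize(w["pixels"],(800,600),interpolation=cv2.INTER_CUBIC))
E
```

```text
clock: 9.32
tcp_pos: [0.4208, -0.0356, 0.2109]
orientation: [0.136, 0.991, -0.0, -0.002]
contact_force: [0.2, -0.1, -0.0]
opening: 0.941
at [ 0.421  -0.0359  0.2113] ang 164.3 -> row [-35.6   0.5 116.1] spin -0.7 t 9.38 F [-0.  -0.3  0.1] open 0.935
```

View pics/w4.png

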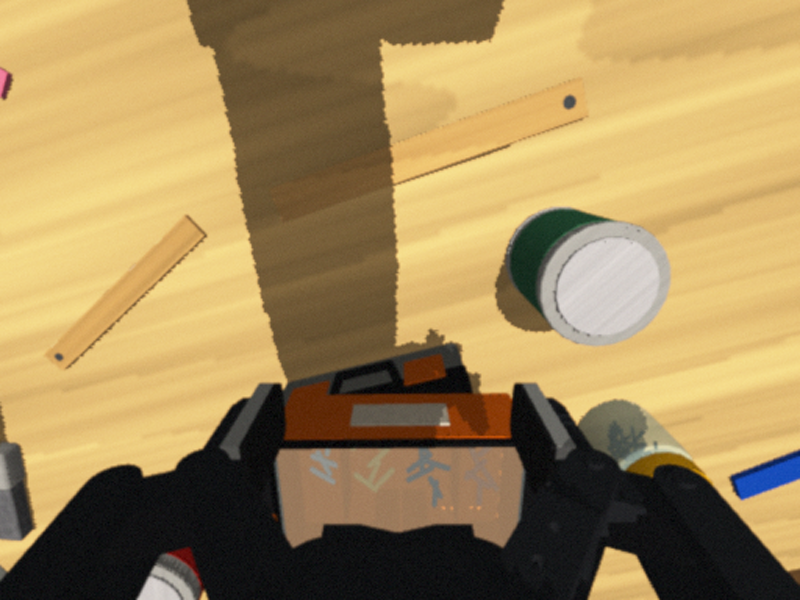

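The stick lies flat on the bench (530,100 to 280,205). The case's front face (285–512, 395–440) is square to the tool, and the base's front edge runs from (290,382) to (460,345).

```bash

python3 - <<'E'
from h import *
w=np.load("w4.npy",allow_pickle=True).item(); f=.64
P=lambda u,v,z:ray(w,u*f,v*f,z).round(4)
a,b=P(292,382,.07),P(458,346,.07); print("base front R,L",a,b,np.degrees(np.arctan2(-(b-a)[0],(b-a)[1])), np.linalg.norm(a-b))
a,b=P(284,446,.125),P(515,446,.125); print("case top front R,L",a,b,np.degrees(np.arctan2(-(b-a)[0],(b-a)[1])), np.linalg.norm(a-b))
for u,v in((530,100),(584,85),(585,115),(280,205)): print(P(u,v,.007))
E
```

```text
base front R,L [ 0.4607 -0.1204  0.07  ] [ 0.4649 -0.0058  0.07  ] -2.098905933203537 0.11467693752450839
case top front R,L [ 0.4725 -0.1159  0.125 ] [0.5075 0.0098 0.125 ] -15.559368487081457 0.1304817611775684
[0.3289 0.0848 0.007 ]
[0.3295 0.1216 0.007 ]
[0.3484 0.1198 0.007 ]
[ 0.3492 -0.1048  0.007 ]
```

```bash

python3 -m pendant '[[[-15,0,40,0],[-30,0,80,0],[-35,0,110,0],[-35,0,116,0],[-35,0,116,0]]]'
python3 -m pendant '[[[-4,0,0,0],[-8,0,0,0],[-12,0,0,0],[-16,0,0,0],[-20,0,0,0]]]'
python3 -m pendant '[[[-4,0.5,0,0],[-8,1,0,0],[-12,1.5,0,0],[-16,2,0,0],[-20,2.5,0,0]]]'
python3 - <<'E'
from h import *
plan(.48,-.06,.095,165)
E
```

```text
clock: 10.0
tcp_pos: [0.4554, -0.0454, 0.0967]
orientation: [0.136, 0.991, 0.0, -0.001]
contact_force: [0.1, 0.7, -0.6]
opening: 0.933
clock: 10.62
tcp_pos: [0.4757, -0.0506, 0.0968]
orientation: [0.135, 0.991, -0.0, 0.0]
contact_force: [-0.5, -0.9, -0.4]
opening: 0.939
clock: 11.25
tcp_pos: [0.4918, -0.0527, 0.0963]
orientation: [0.136, 0.991, 0.0, -0.004]
contact_force: [-9.8, 0.7, 8.5]
opening: 0.938
at [ 0.4918 -0.0527  0.0963] ang 164.4 -> row [  9.4 -10.2   1.4] spin -0.6 t 11.25 F [-9.8  0.7  8.5] open 0.938
```

```bash

python3 -m pendant '[[[0,0,-3,0],[0,0,-6,0],[0,0,-6,0]]]'
python3 - <<'E'
from h import *
plan(.48,-.06,.095,165)
w=ctrl.capture("wrist"); print(ctrl.tips_ahead)
cv2.imwrite("pics/w5.png",cv2.resize(w["pixels"],(800,600),interpolation=cv2.INTER_CUBIC))
E
```

```text
clock: 11.62
tcp_pos: [0.4951, -0.0534, 0.1028]
orientation: [0.135, 0.991, 0.0, -0.0]
contact_force: [-3.1, 0.6, 0.5]
opening: 0.935
at [ 0.4951 -0.0534  0.1028] ang 164.4 -> row [ 12.7 -10.4   7.8] spin -0.6 t 11.62 F [-3.1  0.6  0.5] open 0.935
0.025
```

View pics/w5.png

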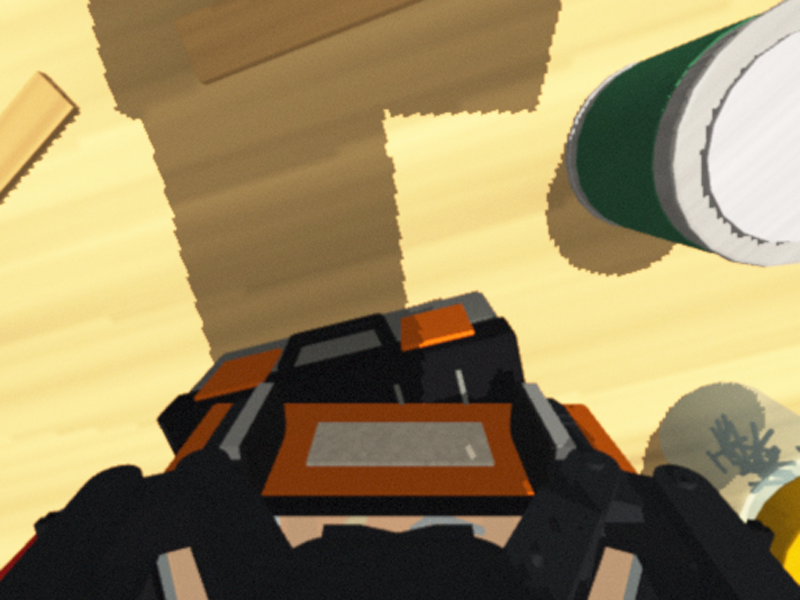

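The case's front face is flush against both fingers (260–535, 405–495) and the front of the base is clear. Continuing the push, biased slightly to −y.

```bash

python3 -m pendant '[[[-5,-0.5,0,0],[-10,-1,0,0],[-15,-2,0,0],[-20,-3,0,0],[-25,-4,0,0]]]'
python3 - <<'E'
from h import *
plan(.604-.066,-.083,.102,178)
for n in ("top","scene"):
    w=ctrl.capture(n); 
    for o in("top_case","base_case"):
        d=ctrl.trace(o,w)[0]; q=cv2.boxPoints(cv2.minAreaRect(np.argwhere(d["mask"])[:,::-1].astype(np.float32))); print(n,o,round(d["conf"],2),d["rect"])
    if n=="scene": cv2.imwrite("pics/s6.png",cv2.resize(w["pixels"][180:310,170:330],None,fx=4.6,fy=4.6,interpolation=cv2.INTER_CUBIC))
E
```

```text
clock: 12.3
tcp_pos: [0.5142, -0.062, 0.1024]
orientation: [0.135, 0.991, 0.002, -0.005]
contact_force: [-17.6, 9.4, 12.7]
opening: 0.939
at [ 0.5142 -0.062   0.1024] ang 164.5 -> row [-28.5 -13.9   0.1] spin -13.5 t 12.3 F [-17.6   9.4  12.7] open 0.939
top top_case 0.92 [248.8, 128.1, 85.9, 43.5]Traceback (most recent call last):
  File "<stdin>", line 6, in <module>
IndexError: list index out of range
```

```bash

python3 - <<'E'
from h import *
w=ctrl.capture("scene"); plan(.604-.066,-.083,.102,178)
np.save("s6.npy",w,allow_pickle=True)
cv2.imwrite("pics/s6.png",cv2.resize(w["pixels"][180:310,170:330],None,fx=4.6,fy=4.6,interpolation=cv2.INTER_CUBIC))
E
```

```text
at [ 0.5142 -0.062   0.1023] ang 164.5 -> row [-28.5 -13.8   0. ] spin -13.5 t 12.5 F [-12.1   5.5   8.5] open 0.938
```

View pics/s6.png

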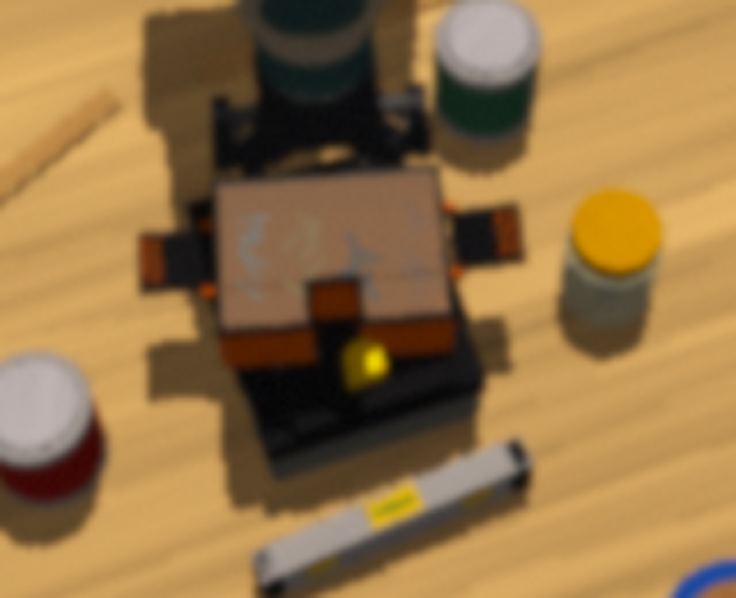

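The scene crop shows the notch's +y lip (360,345) just touching the key's nose (365,360), with the notch still skewed to −y. I'll back off the bias and rotate the case with the right finger.

```bash

python3 -m pendant '[[[3,4,0,0],[2,5,0,-3],[1,6,0,-6],[0,7,0,-9],[-1,8,0,-12]]]'
python3 - <<'E'
from h import *
w=ctrl.capture("scene"); plan(.604-.066,-.083,.102,178)
s=np.load("s6.npy",allow_pickle=True).item()
P=lambda u,v,z:ray(s,170+u/4.6,180+v/4.6,z).round(4)
print("lid back R,L",P(270,458,.07),P(480,378,.07),"key top",P(375,362,.098))
print("case top BR BL FL FR",P(222,331,.125),P(452,320,.125),P(437,172,.125),P(217,184,.125),"notch mouth",P(313,327,.125),P(358,323,.125))
cv2.imwrite("pics/s7.png",cv2.resize(w["pixels"][180:310,170:330],None,fx=4.6,fy=4.6,interpolation=cv2.INTER_CUBIC))
E
```

```text
clock: 13.12
tcp_pos: [0.506, -0.0584, 0.1002]
orientation: [0.034, 0.999, -0.005, -0.016]
contact_force: [-38.2, -9.1, 24.8]
opening: 0.936
at [ 0.5059 -0.0582  0.1   ] ang 176.1 -> row [-33.6 -22.6  -2.8] spin -1.9 t 13.18 F [-34.1  -5.3  20.9] open 0.941
lid back R,L [ 0.6811 -0.1562  0.07  ] [ 0.6763 -0.0116  0.07  ] key top [ 0.6538 -0.0754  0.098 ]
case top BR BL FL FR [ 0.6122 -0.1619  0.125 ] [ 0.6548 -0.024   0.125 ] [0.5526 0.0047 0.125 ] [ 0.5112 -0.1336  0.125 ] notch mouth [ 0.6292 -0.1075  0.125 ] [ 0.6364 -0.0801  0.125 ]
```

View pics/s7.png

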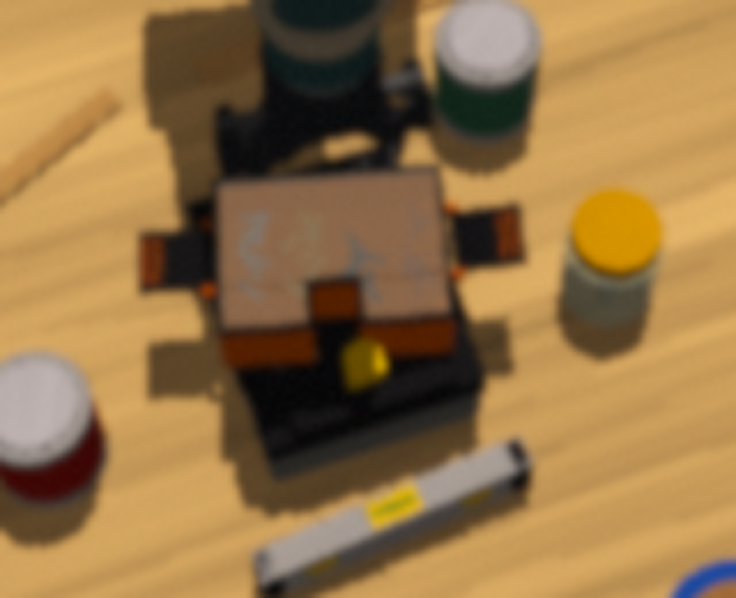

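The case hasn't moved and the force rose to 38 N with about 25 N downward on the case. My pressing is what jams it. I'll back off at once, move outward for more leverage and push while rising slightly.

```bash

python3 -m pendant '[[[8,-5,0,0],[14,-10,-1,0],[18,-12,-2,-1],[18,-12,-2,-2]]]'
python3 - <<'E'
from h import *
plan(.498,-.07,.100,178)
E
```

```text
clock: 13.68
tcp_pos: [0.5038, -0.0681, 0.1056]
orientation: [0.013, 1.0, -0.001, 0.001]
contact_force: [-1.1, 0.2, 0.8]
opening: 0.937
at [ 0.5038 -0.0681  0.1056] ang 178.5 -> row [ 5.8 -2.   5.6] spin 0.5 t 13.68 F [-1.1  0.2  0.8] open 0.937
```

```bash

python3 -m pendant '[[[-2,-1,-0.5,0],[-4,-2,-1.5,0],[-6,-2,-2.5,0],[-8,-2,-3.5,0],[-9,-2,-4.5,0]]]'
python3 - <<'E'
from h import *
plan(.498,-.07,.100,178)
E
python3 -m pendant '[[[-1,0,-1,0],[-2,0,-2,0],[-3,0,-3,0],[-4,0,-4,0]]]'
python3 - <<'E'
from h import *
w=ctrl.capture("scene"); np.save("s8.npy",w,allow_pickle=True)
s=np.load("s6.npy",allow_pickle=True).item()
g=[cv2.cvtColor(x["pixels"],cv2.COLOR_BGR2GRAY) for x in(s,w)]
pts=np.float32([[170+u/4.6,180+v/4.6] for u,v in((222,331),(452,320),(313,327),(358,323),(270,458),(480,378),(375,362))]).reshape(-1,1,2)
n,st,e=cv2.calcOpticalFlowPyrLK(*g,pts,None,winSize=(13,13),maxLevel=2); print((n-pts)[:,0].round(2).tolist(),st.ravel())
E
```

```text
clock: 14.3
tcp_pos: [0.5052, -0.0697, 0.1066]
orientation: [0.015, 1.0, -0.001, -0.007]
contact_force: [-12.3, -2.6, -0.6]
opening: 0.937
at [ 0.5052 -0.0697  0.1066] ang 178.3 -> row [ 7.1 -0.6  6.7] spin 0.3 t 14.3 F [-12.3  -2.6  -0.6] open 0.937
clock: 14.8
tcp_pos: [0.5059, -0.0698, 0.1092]
orientation: [0.016, 1.0, -0.001, -0.011]
contact_force: [-17.1, -4.9, -1.6]
opening: 0.937
[[-0.6000000238418579, 1.7100000381469727], [-0.2199999988079071, -0.5400000214576721], [-0.029999999329447746, 0.949999988079071], [-0.5199999809265137, -0.2800000011920929], [0.05000000074505806, 0.009999999776482582], [-0.09000000357627869, -0.6299999952316284], [-0.8199999928474426, 0.15000000596046448]] [1 1 1 1 1 1 1]
```

```bash

python3 -m pendant '[[[0,0,0,0],[0,0,0,0],[0,0,0,0],[0,0,0,0],[0,0,0,0]]]'
python3 -m pendant '[[[-1,0,-0.5,0],[-2,0,-1,0],[-3,0,-1.5,0],[-3,0,-1.5,0],[-3,0,-1.5,0]]]'
python3 - <<'E'
from h import *
s=ctrl.sense(); print(s["contact_force"],s["torque"],s["qpos"])
w=ctrl.capture("scene"); np.save("s9.npy",w,allow_pickle=True)
s=np.load("s6.npy",allow_pickle=True).item()
f=4
im=[cv2.resize(x["pixels"][195:290,195:295],None,fx=4,fy=6,interpolation=cv2.INTER_CUBIC) for x in(s,w)]
cv2.imwrite("pics/cmp.png",np.hstack(im))
E
```

```text
clock: 15.48
tcp_pos: [0.5059, -0.0698, 0.1091]
orientation: [0.016, 1.0, -0.001, -0.011]
contact_force: [-15.7, -4.3, -1.4]
opening: 0.937
clock: 16.1
tcp_pos: [0.5067, -0.0701, 0.1099]
orientation: [0.016, 1.0, -0.001, -0.013]
contact_force: [-19.5, -5.7, -1.5]
opening: 0.937
[-19.47892524  -5.69994959  -1.49426104] [-1.02810682  3.80661769 -0.92314601] [-0.25920774  0.2187728  -0.43519907  0.9412084  -0.00874878 -0.22708286]
```

View pics/cmp.png

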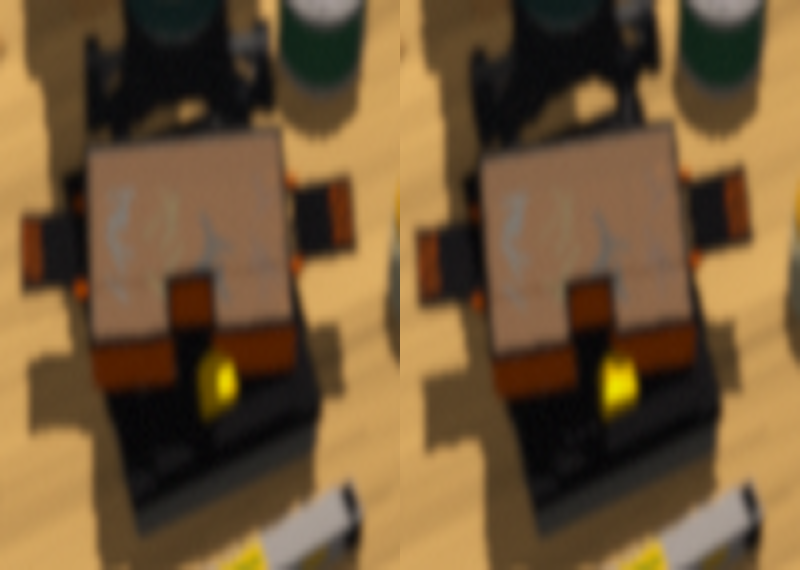

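The comparison shows the case has pivoted a few degrees about its lip, which sits on the −y side of the key's nose (610,365 against the key at 600–637). It needs a sideways push to +y, and two fingers straddling the right clip will do that squarely. First the numbers.

```bash

python3 -m pendant '[[[10,0,0,0],[25,0,-30,0],[30,0,-70,0],[30,0,-110,0],[30,0,-110,0]]]'
python3 - <<'E'
from h import *
s=np.load("s9.npy",allow_pickle=True).item()
P=lambda U,V,z:ray(s,195+(U-400)/4,195+V/6,z)
C=np.array([P(*c,.125) for c in((482,155),(672,125),(688,325),(492,352))])
print(C.round(4),C.mean(0).round(4)); 
for i,j in((0,1),(3,2)): d=C[j]-C[i]; print("yaw",np.degrees(np.arctan2(-d[0],d[1])))
for i,j in((0,3),(1,2)): d=C[j]-C[i]; print("yaw",np.degrees(np.arctan2(d[1],d[0])))
b=ctrl.capture("top"); d=ctrl.trace("tin_red",b)[0]; print(d["rect"], ray(b,562*.64,227*.64,.09).round(3))
d=ctrl.trace("top_case",b)[0]; np.save("t9.npy",b,allow_pickle=True)
cv2.imwrite("pics/t9.png",cv2.resize(b["pixels"][105:205,230:340],None,fx=7.2,fy=6,interpolation=cv2.INTER_CUBIC))
plan(.57,-.205,.2,90)
E
```

```text
clock: 16.77
tcp_pos: [0.493, -0.0699, 0.2296]
orientation: [0.013, 1.0, -0.001, 0.006]
contact_force: [0.6, -0.4, 0.3]
opening: 0.937
[[ 0.5122 -0.1392  0.125 ]
 [ 0.5455  0.0009  0.125 ]
 [ 0.6524 -0.027   0.125 ]
 [ 0.617  -0.1642  0.125 ]] [ 0.5818 -0.0823  0.125 ]
yaw -13.354349642948971
yaw -14.459079260738232
yaw -13.421327709998243
yaw -14.632319346752311
[345.3, 132.6, 28.4, 29.1] [ 0.602 -0.283  0.09 ]
at [ 0.489  -0.069   0.2245] ang 178.5 -> row [ -84.6 -133.8   24.5] spin 88.5 t 16.93 F [ 0.6 -0.4 -0.7] open 0.943
```

```bash

python3 -m pendant '[[[-30,-50,10,11],[-50,-90,24,22],[-60,-112,24,33],[-60,-112,24,44],[-60,-112,24,54]]]' 85
python3 -m pendant '[[[0,0,0,11],[0,0,0,22],[0,0,0,33],[0,0,0,44],[0,0,0,48]]]'
python3 - <<'E'
from h import *
plan(.549,-.183,.1,76)
E
```

```text
clock: 17.55
tcp_pos: [0.5448, -0.1827, 0.1984]
orientation: [0.467, 0.884, 0.0, -0.002]
contact_force: [-0.6, -0.0, -0.8]
opening: 0.997
clock: 18.18
tcp_pos: [0.5447, -0.1822, 0.1986]
orientation: [0.785, 0.619, -0.001, -0.001]
contact_force: [0.2, 0.2, -1.6]
opening: 0.995
at [ 0.5447 -0.1822  0.1986] ang 76.5 -> row [ 0.1  4.6 98.6] spin 0.5 t 18.18 F [ 0.2  0.2 -1.6] open 0.995
```

```bash

python3 -m pendant '[[[-2,5,50,0],[-2,5,75,0],[-2,5,85,0],[-2,5,92,0],[-2,5,98,0]]]'
python3 -m pendant '[[[4,0,0,0],[8,0,0,0],[12,0,0,0],[15,0,0,0],[18,0,0,0]]]'
python3 - <<'E'
from h import *
plan(.563,-.161,.1,89)
E
```

```text
clock: 18.8
tcp_pos: [0.5506, -0.1861, 0.1031]
orientation: [0.784, 0.621, 0.0, 0.001]
contact_force: [0.4, 0.4, 0.2]
opening: 0.996
clock: 19.42
tcp_pos: [0.5542, -0.168, 0.1029]
orientation: [0.784, 0.621, 0.0, 0.0]
contact_force: [0.7, 1.7, -0.4]
opening: 0.997
at [ 0.5542 -0.168   0.1029] ang 76.7 -> row [8.8 7.  2.9] spin -12.3 t 19.43 F [ 0.7  1.7 -0.4] open 0.997
```

```bash

python3 -m pendant '[[[2,1,0,-1],[4,2,0,-3],[6,3,0,-5],[7,4,-0.5,-7],[9,5,-1,-9]]]'
python3 - <<'E'
from h import *
plan(.563,-.159,.103,90)
b=ctrl.capture("scene"); np.save("s10.npy",b,allow_pickle=True); s=np.load("s9.npy",allow_pickle=True).item()
g=[cv2.cvtColor(x["pixels"],cv2.COLOR_BGR2GRAY) for x in(s,b)]
pts=np.float32([[195+(U-400)/4,195+V/6] for U,V in((672,125),(688,325),(492,352),(610,330),(720,420),(542,500),(635,385))]).reshape(-1,1,2)
n,st,e=cv2.calcOpticalFlowPyrLK(*g,pts,None,winSize=(11,11),maxLevel=2); print((n-pts)[:,0].round(1).tolist(),st.ravel())
C=[ray(b,*q,z) for q,z in zip(n[:,0],(.125,.125,.125,.125,.07,.07,.098))]; print(np.round(C,4))
E
```

```text
clock: 20.05
tcp_pos: [0.5612, -0.1608, 0.1038]
orientation: [0.732, 0.681, -0.0, 0.0]
contact_force: [0.5, -2.8, -0.8]
opening: 0.998
at [ 0.5612 -0.1608  0.1038] ang 85.8 -> row [2.  1.6 0.8] spin -4.2 t 20.05 F [ 0.5 -2.8 -0.8] open 0.998
[[0.4000000059604645, -0.5], [1.5, -2.299999952316284], [-16.600000381469727, -60.400001525878906], [2.200000047683716, -1.399999976158142], [0.20000000298023224, -3.299999952316284], [0.10000000149011612, -0.30000001192092896], [0.10000000149011612, -0.5]] [1 1 1 1 1 1 1]
[[ 0.5444  0.0026  0.125 ]
 [ 0.6471 -0.0204  0.125 ]
 [ 0.4036 -0.1515  0.125 ]
 [ 0.6333 -0.0734  0.125 ]
 [ 0.6759 -0.0087  0.07  ]
 [ 0.6786 -0.1497  0.07  ]
 [ 0.6561 -0.069   0.098 ]]
```

```bash

python3 -m pendant '[[[1,1,0,-2],[2,1,0,-3],[3,1,0,-4],[4,1,0,-5],[5,1,0,-6]]]'
python3 - <<'E'
from h import *
plan(.563,-.159,.103,90)
b=ctrl.capture("scene"); np.save("s11.npy",b,allow_pickle=True); s=np.load("s10.npy",allow_pickle=True).item()
g=[cv2.cvtColor(x["pixels"],cv2.COLOR_BGR2GRAY) for x in(s,b)]
pts=proj(s,[[.5444,.0026,.125],[.6471,-.0204,.125],[.6333,-.0734,.125]]).astype(np.float32).reshape(-1,1,2)
n,st,e=cv2.calcOpticalFlowPyrLK(*g,pts,None,winSize=(11,11),maxLevel=2)
C=np.array([ray(b,*q,.125) for q in n[:,0]]); print(C.round(4)); d=C[1]-C[0]; print("yaw",np.degrees(np.arctan2(d[1],d[0])),"len",np.linalg.norm(d))
E
```

```text
clock: 20.72
tcp_pos: [0.5625, -0.1558, 0.1039]
orientation: [0.696, 0.718, 0.0, 0.0]
contact_force: [0.9, -2.6, -0.3]
opening: 0.998
at [ 0.5625 -0.1558  0.1039] ang 91.8 -> row [-3.2  0.4  0.9] spin 1.8 t 20.73 F [ 0.9 -2.6 -0.3] open 0.998
[[ 0.5427  0.0068  0.125 ]
 [ 0.6431 -0.0096  0.125 ]
 [ 0.6347 -0.0679  0.125 ]]
yaw -9.263858478923437 len 0.10170168210411026
```

```bash

python3 -m pendant '[[[2,0,0,0],[4,0,0,0],[5,0,0,0],[6,0,0,0],[7,0,0,0]]]'
python3 - <<'E'
from h import *
plan(.563,-.159,.103,90)
w=ctrl.capture("wrist"); np.save("w11.npy",w,allow_pickle=True)
b=ctrl.capture("scene"); np.save("s12.npy",b,allow_pickle=True)
A=cv2.resize(w["pixels"],(512,384)); B=cv2.resize(b["pixels"][195:285,200:265],(278,384),interpolation=cv2.INTER_CUBIC)
cv2.imwrite("pics/mix.png",np.hstack([A,B]))
E
```

```text
clock: 21.4
tcp_pos: [0.5623, -0.1488, 0.1039]
orientation: [0.697, 0.718, 0.0, 0.0]
contact_force: [1.5, -4.1, -0.3]
opening: 1.0
at [ 0.5623 -0.1488  0.1039] ang 91.7 -> row [-10.2   0.4   0.9] spin 1.7 t 21.4 F [ 1.5 -4.1 -0.3] open 1.0
```

View pics/mix.png

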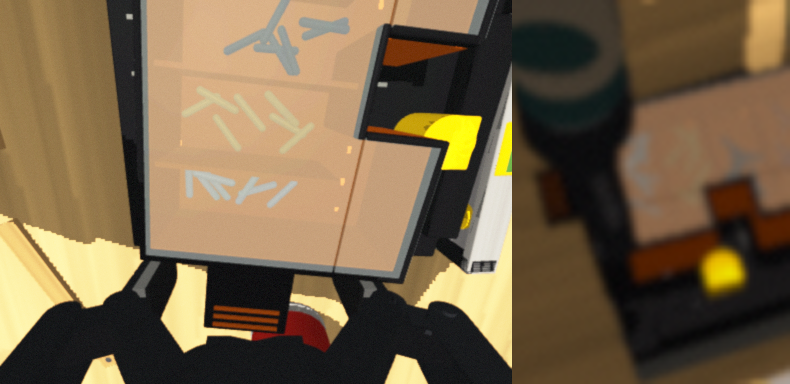

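This view shows the case nearly square. The front-right corner is at (145,258), back-right at (405,280) and notch mouth at (447,145) to (480,38). The key at (470,115)–(470,165) now sits at the −y lip, so the case is too far to +y.

```bash

python3 - <<'E'
from h import *
w=np.load("w11.npy",allow_pickle=True).item()
P=lambda u,v,z:ray(w,u,v,z)
for l,u,v,z in(("FR",145,258,.125),("BR",405,280,.125),("mouthR",447,145,.125),("innerR",360,138,.125),("innerL",385,25,.125),("mouthL",480,38,.125),("front@top",141,60,.125),("key top noseR-ish",440,160,.098),("key R edge back",472,170,.098),("key L edge back",480,115,.098),("key nose",395,132,.098),("lid side back",437,253,.07),("clipR edge L",205,330,.102),("clipR edge R",280,332,.102)): print(l,P(u,v,z).round(4))
a,b=P(145,258,.125),P(405,280,.125); d=b-a; print("yaw side",np.degrees(np.arctan2(d[1],d[0])),np.linalg.norm(d))
a,b=P(447,145,.125),P(480,38,.125); d=b-a; print("yaw mouth",np.degrees(np.arctan2(-d[0],d[1])),np.linalg.norm(d))
a,b=P(360,138,.125),P(385,25,.125); d=b-a; print("yaw inner",np.degrees(np.arctan2(-d[0],d[1])),np.linalg.norm(d))
a,b=P(405,280,.125),P(447,145,.125); d=b-a; print("yaw back",np.degrees(np.arctan2(-d[0],d[1])),np.linalg.norm(d))
E
```

```text
FR [ 0.5177 -0.1274  0.125 ]
BR [ 0.6248 -0.1347  0.125 ]
mouthR [ 0.6279 -0.0786  0.125 ]
innerR [ 0.597  -0.0772  0.125 ]
innerL [ 0.5994 -0.0427  0.125 ]
mouthL [ 0.6297 -0.0453  0.125 ]
front@top [ 0.5234 -0.0549  0.125 ]
key top noseR-ish [ 0.6455 -0.089   0.098 ]
key R edge back [ 0.6615 -0.0932  0.098 ]
key L edge back [ 0.658  -0.0688  0.098 ]
key nose [ 0.6225 -0.0771  0.098 ]
lid side back [ 0.6778 -0.1531  0.07  ]
clipR edge L [ 0.5365 -0.1867  0.102 ]
clipR edge R [ 0.578  -0.1869  0.102 ]
yaw side -3.8653684414265084 0.10727169215699156
yaw mouth -3.083321486663935 0.033367737889724115
yaw inner -3.9672851640831737 0.03452813863451605
yaw back -3.2376988916637677 0.05611521439014167
```

```bash

python3 -m pendant '[[[-8,0,0,0],[-18,0,0,0],[-18,0,-50,0],[-18,0,-100,0],[-18,0,-120,0]]]'
python3 -m pendant '[[[55,4,0,2],[110,8,0,2],[165,9,0,2],[203,9,0,2],[203,9,0,2]]]'
python3 - <<'E'
from h import *
plan(.571,.038,.103,89)
E
```

```text
clock: 22.12
tcp_pos: [0.5641, -0.1677, 0.2274]
orientation: [0.697, 0.718, 0.001, 0.002]
contact_force: [-0.9, -0.5, 0.4]
opening: 0.995
clock: 22.75
tcp_pos: [0.565, 0.0385, 0.2235]
orientation: [0.707, 0.707, -0.0, -0.001]
contact_force: [0.9, 0.2, 0.8]
opening: 0.997
at [0.565  0.0385 0.2235] ang 89.9 -> row [ -0.7   6.2 120.5] spin 0.9 t 22.75 F [0.9 0.2 0.8] open 0.997
```

```bash

python3 -m pendant '[[[-1,6,60,1],[-1,6,95,1],[-1,6,108,1],[-1,6,116,1],[-1,6,120,1]]]'
python3 -m pendant '[[[-5,0,0,0],[-10,0,0,0],[-15,0,0,0],[-18,0,0,0],[-21,0,0,0]]]'
python3 - <<'E'
from h import *
plan(.571,.007,.103,89)
E
```

```text
clock: 23.38
tcp_pos: [0.5727, 0.035, 0.1047]
orientation: [0.715, 0.699, 0.001, 0.001]
contact_force: [0.4, -0.6, -0.5]
opening: 0.992
clock: 24.0
tcp_pos: [0.5714, 0.0151, 0.1046]
orientation: [0.715, 0.699, 0.001, -0.0]
contact_force: [-0.1, 5.2, 0.9]
opening: 0.997
at [0.5714 0.0151 0.1046] ang 88.8 -> row [-8.1 -0.3  1.6] spin -0.2 t 24.0 F [-0.1  5.2  0.9] open 0.997
```

```bash

python3 -m pendant '[[[-2,0,0,0],[-4,0,0,0],[-6,0,0,0],[-8,0,0,0],[-8,0,0,0]]]'
python3 - <<'E'
from h import *
plan(.571,.007,.103,89)
w=ctrl.capture("wrist"); np.save("w13.npy",w,allow_pickle=True)
hsv=cv2.cvtColor(w["pixels"],cv2.COLOR_BGR2HSV)
m=cv2.inRange(hsv,(22,150,60),(34,255,255)); n,lab,st,ce=cv2.connectedComponentsWithStats(m)
for i in range(1,n):
    if st[i,4]>30: print("yellow",st[i].tolist(),ray(w,*ce[i],.098).round(4))
o=cv2.inRange(hsv,(5,150,40),(16,255,255)); n,lab,st,ce=cv2.connectedComponentsWithStats(o)
for i in range(1,n):
    if st[i,4]>60:
        q=cv2.boxPoints(cv2.minAreaRect(np.argwhere(lab==i)[:,::-1].astype(np.float32))); print("orange",st[i].tolist(),q.round().tolist(),[ray(w,*p,.125)[:2].round(3).tolist() for p in q])
E
```

```text
clock: 24.62
tcp_pos: [0.5718, 0.0067, 0.1045]
orientation: [0.715, 0.699, 0.001, 0.0]
contact_force: [-0.2, 5.5, 3.7]
opening: 0.996
at [0.5718 0.0067 0.1045] ang 88.7 -> row [ 0.3 -0.8  1.5] spin -0.3 t 24.62 F [-0.2  5.5  3.7] open 0.996
yellow [275, 0, 140, 121, 14107] [0.6107 0.1068 0.098 ]
yellow [419, 243, 19, 27, 404] [0.6621 0.0116 0.098 ]
yellow [412, 359, 9, 11, 53] [ 0.6683 -0.0633  0.098 ]
yellow [385, 362, 15, 22, 208] [ 0.6555 -0.0719  0.098 ]
orange [218, 210, 79, 7, 526] [[218.0, 210.0], [296.0, 210.0], [296.0, 216.0], [218.0, 216.0]] [[0.559, 0.05], [0.589, 0.05], [0.589, 0.047], [0.559, 0.048]]
orange [219, 220, 77, 7, 532] [[219.0, 220.0], [295.0, 220.0], [295.0, 226.0], [219.0, 226.0]] [[0.559, 0.046], [0.588, 0.045], [0.589, 0.043], [0.559, 0.043]]
orange [219, 229, 77, 7, 514] [[219.0, 235.0], [219.0, 229.0], [295.0, 229.0], [295.0, 235.0]] [[0.559, 0.04], [0.559, 0.042], [0.589, 0.042], [0.589, 0.039]]
orange [162, 257, 185, 58, 7187] [[162.0, 314.0], [162.0, 257.0], [346.0, 257.0], [346.0, 314.0]] [[0.531, 0.002], [0.535, 0.03], [0.61, 0.029], [0.612, -0.0]]
```

```bash

python3 - <<'E'
from h import *
w=np.load("w13.npy",allow_pickle=True).item(); g=cv2.cvtColor(w["pixels"],cv2.COLOR_BGR2GRAY)
print("col257",g[195:330:1,257].tolist())
for v in (198,202,206): print(v,ray(w,257,v,.106).round(4))
for v in (310,314,318,322): print(v,ray(w,257,v,.125).round(4),ray(w,257,v,.115).round(4))
print("row345",g[345,120:420].tolist())
E
```

```text
col257 [233, 192, 93, 29, 19, 22, 23, 17, 23, 27, 27, 34, 31, 31, 33, 46, 91, 141, 155, 155, 139, 82, 39, 31, 39, 56, 119, 146, 155, 152, 123, 62, 34, 32, 47, 92, 143, 155, 153, 121, 64, 35, 32, 33, 29, 32, 32, 30, 28, 27, 28, 33, 31, 31, 27, 30, 31, 35, 30, 26, 28, 21, 19, 24, 17, 16, 17, 13, 17, 15, 13, 15, 9, 14, 15, 16, 14, 17, 13, 15, 17, 14, 17, 22, 22, 21, 18, 16, 16, 33, 63, 71, 69, 71, 71, 70, 75, 69, 71, 70, 77, 70, 70, 70, 78, 70, 69, 74, 74, 73, 71, 71, 71, 69, 71, 72, 75, 80, 78, 50, 16, 12, 13, 13, 12, 14, 18, 15, 18, 16, 8, 34, 103, 150, 165]
198 [0.574 0.048 0.106]
202 [0.574  0.0461 0.106 ]
206 [0.574  0.0442 0.106 ]
310 [0.573  0.0029 0.125 ] [ 0.573  -0.0059  0.115 ]
314 [0.573  0.0008 0.125 ] [ 0.5729 -0.0083  0.115 ]
318 [ 0.5729 -0.0014  0.125 ] [ 0.5729 -0.0107  0.115 ]
322 [ 0.5729 -0.0036  0.125 ] [ 0.5729 -0.0132  0.115 ]
row345 [46, 46, 41, 39, 31, 25, 27, 23, 27, 25, 22, 26, 25, 23, 25, 18, 29, 26, 22, 21, 23, 25, 30, 26, 27, 25, 24, 30, 27, 24, 27, 19, 25, 26, 27, 28, 23, 30, 25, 29, 26, 26, 24, 25, 24, 24, 27, 23, 27, 29, 30, 27, 25, 31, 28, 26, 26, 24, 
[... 307 characters left out ...]
 24, 22, 22, 21, 22, 18, 23, 20, 24, 23, 20, 20, 21, 23, 17, 15, 24, 22, 20, 22, 21, 22, 24, 17, 21, 23, 19, 22, 21, 23, 23, 25, 24, 21, 22, 16, 25, 23, 17, 23, 23, 20, 26, 28, 21, 23, 23, 23, 20, 22, 23, 18, 18, 20, 25, 28, 32, 41, 58, 80, 104, 122, 145, 157, 161, 161, 163, 165, 167, 166, 162, 166, 166, 164, 165, 164, 142, 108, 120, 124, 77, 32, 29, 17, 23, 23, 26, 19, 27, 24, 22, 26, 25, 20, 16, 22, 23, 20, 20, 21, 25, 21, 25, 21, 22, 23, 23, 24, 24, 22, 20, 24, 23, 20, 27, 24, 22, 23, 20, 22, 26, 19, 21, 21, 25, 22, 20, 24, 21, 23, 22, 26, 21, 20, 22, 20, 23, 29, 26, 26, 22, 23, 24, 28, 24, 23, 27, 20, 25, 25, 22, 23, 28, 27, 25, 25, 27, 22, 22, 23, 22, 20, 24, 24, 21, 23, 21, 25, 26, 25]
```

```bash

python3 -m pendant '[[[-1,0,0,0],[-2,0,0,0],[-3,0,-0.5,0],[-4,0,-0.5,0],[-4,0,-0.5,0]]]'
python3 -m pendant '[[[8,0,0,0],[16,0,0,0],[22,0,0,0],[22,0,-60,0],[22,0,-120,0]]]'
python3 - <<'E'
from h import *
plan(.46,-.08,.22,179)
E
```

```text
clock: 25.3
tcp_pos: [0.5713, 0.0025, 0.1045]
orientation: [0.715, 0.699, 0.001, 0.0]
contact_force: [-0.5, 4.6, 2.3]
opening: 0.993
clock: 25.92
tcp_pos: [0.5703, 0.0247, 0.2244]
orientation: [0.715, 0.699, -0.001, -0.001]
contact_force: [0.9, -0.1, -0.2]
opening: 1.0
at [0.5703 0.0247 0.2244] ang 88.7 -> row [-107.1 -108.     4.8] spin -90.3 t 25.93 F [ 0.9 -0.1 -0.2] open 1.0
```

```bash

python3 -m pendant '[[[-40,-50,0,-10],[-80,-90,0,-21],[-107,-108,0,-32],[-107,-108,0,-42],[-107,-108,0,-52]]]' 80
python3 -m pendant '[[[0,0,0,-10],[0,0,0,-20],[0,0,0,-30],[0,0,0,-38],[0,0,0,-38]]]'
python3 - <<'E'
from h import *
plan(.485,-.081,.103,179)
b=ctrl.capture("top"); np.save("t14.npy",b,allow_pickle=True)
E
```

```text
clock: 26.55
tcp_pos: [0.4604, -0.0805, 0.2243]
orientation: [0.334, 0.943, -0.0, 0.0]
contact_force: [0.7, -1.1, -0.4]
opening: 0.939
clock: 27.18
tcp_pos: [0.4608, -0.08, 0.2241]
orientation: [0.012, 1.0, -0.0, -0.0]
contact_force: [0.6, -0.6, 1.6]
opening: 0.938
at [ 0.4608 -0.08    0.2241] ang 178.6 -> row [-24.3  -0.3 121.1] spin -0.4 t 27.18 F [ 0.6 -0.6  1.6] open 0.938
```

```bash

python3 -m pendant '[[[-10,-1,50,0],[-20,-1,90,0],[-24,-1,110,0],[-24,-1,117,0],[-24,-1,117,0]]]'
python3 -m pendant '[[[-5,0,0,0],[-10,0,0,0],[-15,0,0,0],[-20,0,0,0],[-25,0,0,0]]]'
python3 -m pendant '[[[-3,0,0,0],[-6,0,-0.5,0],[-9,0,-1,0],[-12,0,-1,0],[-15,0,-1.5,0]]]'
python3 - <<'E'
from h import *
plan(.537,-.081,.106,179)
E
```

```text
clock: 27.85
tcp_pos: [0.4847, -0.0816, 0.1073]
orientation: [0.012, 1.0, 0.0, -0.0]
contact_force: [-0.7, 1.0, 0.6]
opening: 0.933
clock: 28.48
tcp_pos: [0.5104, -0.0822, 0.1073]
orientation: [0.011, 1.0, -0.0, 0.0]
contact_force: [-1.1, -0.1, 0.5]
opening: 0.937
clock: 29.1
tcp_pos: [0.5242, -0.0822, 0.1081]
orientation: [0.011, 1.0, 0.0, -0.001]
contact_force: [-3.2, 1.4, -2.6]
opening: 0.939
at [ 0.5242 -0.0822  0.1081] ang 178.7 -> row [-12.7   1.5   2.1] spin -0.3 t 29.1 F [-3.2  1.4 -2.6] open 0.939
```

```bash

python3 -m pendant '[[[-2,0,0,0],[-4,0,0,0],[-6,0,0,0],[-8,0,0,0],[-9,0,0,0]]]'
python3 -m pendant '[[[-1,0,0,0],[-2,0,0,0],[-3,0,0,0],[-4,0,0,0],[-4,0,0,0]]]'
```

```text
clock: 29.72
tcp_pos: [0.534, -0.0827, 0.1088]
orientation: [0.011, 1.0, 0.0, -0.0]
contact_force: [-2.3, 1.6, -1.1]
opening: 0.936
clock: 30.35
tcp_pos: [0.5375, -0.0827, 0.1087]
orientation: [0.011, 1.0, 0.0, -0.0]
contact_force: [-4.6, 0.7, -0.5]
opening: 0.938
```

Still sliding freely; continue until the rail stops it.

```bash

python3 -m pendant '[[[-1,0,0,0],[-2,0,0,0],[-3,0,0,0],[-3,0,0,0]]]'
python3 -m pendant '[[[-1,0,0,0],[-2,0,0,0],[-3,0,0,0],[-3,0,0,0]]]'
python3 - <<'E'
from h import *
plan(.537,-.081,.106,179)
b=ctrl.capture("scene"); np.save("s15.npy",b,allow_pickle=True)
for n in("top_case","base_case"):
    for d in ctrl.trace(n,b)[:1]:
        ys,xs=np.nonzero(d["mask"]); print(n,d["conf"],d["rect"])
E
```

```text
clock: 30.85
tcp_pos: [0.5376, -0.0827, 0.1087]
orientation: [0.011, 1.0, -0.0, -0.003]
contact_force: [-13.0, 1.2, 6.7]
opening: 0.938
clock: 31.35
tcp_pos: [0.5376, -0.0827, 0.1087]
orientation: [0.011, 1.0, -0.0, -0.007]
contact_force: [-20.5, 0.9, 14.6]
opening: 0.934
at [ 0.5376 -0.0827  0.1087] ang 178.7 -> row [0.6 1.7 2.7] spin -0.3 t 31.35 F [-20.5   0.9  14.6] open 0.934
top_case 0.96 [198.8, 217.6, 86.1, 53.0]
base_case 0.65 [211.3, 220.1, 65.1, 67.4]
```

```bash

python3 -m pendant '[[[4,0,0,0],[12,0,0,0],[20,0,0,0],[20,0,0,0]]]'
python3 - <<'E'
from h import *
b=ctrl.capture("scene"); np.save("s16.npy",b,allow_pickle=True)
d=ctrl.trace("top_case",b)[0]; print(d["rect"]); M=d["mask"]
from scipy.optimize import minimize
def sil(c,th):
    Rz=np.array([[np.cos(th),-np.sin(th)],[np.sin(th),np.cos(th)]]); m=np.zeros(M.shape,np.uint8)
    def hull(pts):
        X=np.array(pts,float); X[:,:2]=X[:,:2]@Rz.T+c; X[:,2]+=.07
        cv2.fillConvexPoly(m,cv2.convexHull((proj(b,X)*16).astype(np.int32)),1,shift=4)
    for y0,y1 in((-.075,-.015),(.015,.075)): hull([[x,y,z] for x in(-.055,.055) for y in(y0,y1) for z in(0,.055)])
    hull([[x,y,z] for x in(-.055,.025) for y in(-.075,.075) for z in(0,.055)])
    for s in(1,-1): hull([[x,s*y,z] for x in(-.03,.014) for y in(.075,.126) for z in(.03,.034)])
    return m.astype(bool)
best=max(((sil(np.array([x,y]),t)&M).sum()/(sil(np.array([x,y]),t)|M).sum(),x,y,t) for x in np.arange(.58,.616,.002) for y in np.arange(-.096,-.066,.002) for t in np.radians([-6,-4,-2,0,2,4]))
print("IoU fit",best)
hsv=cv2.cvtColor(b["pixels"],cv2.COLOR_BGR2HSV); m=cv2.inRange(hsv,(22,130,60),(34,255,255))[225:300,215:280]
yy,xx=np.nonzero(m); 
if len(xx): u,v=xx.mean()+215,yy.mean()+225; print("yellow",len(xx),u,v,ray(b,u,v,.098).round(4))
# back line of the lid
print("lid back R,L px (s6)",[170+270/4.6,180+458/4.6],[170+480/4.6,180+378/4.6])
for y in(-.13,-.05): 
    X=[[x,y,.07] for x in np.arange(.64,.71,.004)]; p=proj(b,X); print(y,[int(b["pixels"][int(round(v)),int(round(u))].mean()) for u,v in p])
E
```

```text
clock: 32.0
tcp_pos: [0.5245, -0.0829, 0.1094]
orientation: [0.011, 1.0, -0.0, 0.001]
contact_force: [-0.3, -0.4, -0.1]
opening: 0.94
[198.5, 219.9, 85.5, 52.0]
IoU fit (np.float64(0.9398948159278738), np.float64(0.604), np.float64(-0.08399999999999999), np.float64(0.0))
yellow 134 251.4179104477612 272.7985074626866 [ 0.6947 -0.0904  0.098 ]
lid back R,L px (s6) [228.69565217391306, 279.5652173913044] [274.3478260869565, 262.17391304347825]
-0.13 [37, 37, 34, 28, 18, 8, 6, 7, 8, 8, 14, 36, 39, 40, 49, 56, 60, 61]
-0.05 [35, 37, 37, 33, 23, 11, 16, 19, 12, 9, 10, 30, 38, 39, 45, 51, 59, 61]
```

The pose fit puts the case at (0.604, −0.084) with yaw 0, which matches the seat, and the 20 N hard stop agrees. Next, the clips, left first.

```bash

python3 -m pendant '[[[10,0,-50,0],[10,0,-115,11],[-20,40,-115,22],[-50,80,-115,33],[-72,116,-115,44]]]' 0
python3 -m pendant '[[[0,0,0,11],[0,0,0,22],[0,0,0,33],[0,0,0,44],[0,0,0,45]]]'
python3 - <<'E'
from h import *
plan(.596,.034,.15,90)
E
```

```text
clock: 32.72
tcp_pos: [0.6005, 0.0331, 0.2244]
orientation: [0.38, 0.925, 0.0, 0.001]
contact_force: [0.3, -0.8, -0.5]
opening: -0.004
clock: 33.35
tcp_pos: [0.5991, 0.0319, 0.2238]
orientation: [0.702, 0.712, 0.0, 0.0]
contact_force: [-0.9, 0.8, -0.4]
opening: -0.002
at [0.5991 0.0319 0.2238] ang 90.8 -> row [ 2.2 -3.1 73.8] spin 0.8 t 33.35 F [-0.9  0.8 -0.4] open -0.002
```

```bash

python3 -m pendant '[[[2,-3,50,1],[2,-3,78,1],[2,-3,88,1],[2,-3,96,1],[2,-3,104,1]]]'
python3 -m pendant '[[[0,0,7,0],[0,0,14,0],[0,0,20,0],[0,0,26,0],[0,0,31,0]]]'
```

```text
clock: 33.98
tcp_pos: [0.5968, 0.0336, 0.1208]
orientation: [0.709, 0.706, 0.001, 0.001]
contact_force: [0.1, -0.5, 1.8]
opening: 0.003
clock: 34.6
tcp_pos: [0.5954, 0.0339, 0.0882]
orientation: [0.709, 0.706, -0.0, -0.0]
contact_force: [0.3, 0.5, 1.1]
opening: -0.001
```

```bash
python3 - <<'E'
from h import *
plan(.596,.012,.088,90)
E
```

```text
at [0.5954 0.0339 0.0882] ang 89.7 -> row [-21.9   0.7   0.2] spin -0.3 t 34.6 F [0.3 0.5 1.1] open -0.001
```

```bash

python3 -m pendant '[[[-4,0,0,0],[-8,0,0,0],[-12,0,0,0],[-15,0,0,0],[-18,0,0,0]]]'
python3 -m pendant '[[[-1,0,0,0],[-2,0,0,0],[-3,0,0,0],[-4,0,0,0],[-5,0,0,0]]]'
python3 -m pendant '[[[-1,0,0,0],[-1,0,0,0]]]'
```

```text
clock: 35.22
tcp_pos: [0.5954, 0.0155, 0.0888]
orientation: [0.709, 0.705, 0.0, 0.0]
contact_force: [0.5, 0.6, -0.6]
opening: -0.001
clock: 35.85
tcp_pos: [0.5954, 0.0128, 0.0888]
orientation: [0.708, 0.706, 0.002, -0.002]
contact_force: [0.7, 8.6, -0.2]
opening: -0.001
clock: 36.1
tcp_pos: [0.5954, 0.0127, 0.0888]
orientation: [0.708, 0.706, 0.003, -0.002]
contact_force: [0.4, 9.8, -1.1]
opening: -0.0
```

Left clip stopped at TCP y 0.0128, which puts its outer face at about 0.001, as folded flat predicts. Now the right one.

```bash

python3 -m pendant '[[[6,0,0,0],[20,0,0,0],[20,0,-60,0],[20,0,-115,0],[-30,0,-125,0]]]'
python3 -m pendant '[[[-55,0,0,0],[-110,0,0,0],[-165,0,0,0],[-186,0,0,0],[-186,0,0,0]]]'
python3 - <<'E'
from h import *
plan(.596,-.200,.12,90)
E
```

```text
clock: 36.72
tcp_pos: [0.5987, -0.0186, 0.2194]
orientation: [0.707, 0.707, 0.003, 0.004]
contact_force: [1.4, -0.8, 0.0]
opening: 0.0
clock: 37.35
tcp_pos: [0.5944, -0.2071, 0.2136]
orientation: [0.709, 0.705, -0.0, -0.0]
contact_force: [1.2, 0.1, -0.4]
opening: 0.006
at [ 0.5944 -0.2071  0.2136] ang 89.6 -> row [ 7.1  1.6 93.6] spin -0.4 t 37.35 F [ 1.2  0.1 -0.4] open 0.006
```

```bash

python3 -m pendant '[[[7,2,50,0],[7,2,70,0],[7,2,80,0],[7,2,88,0],[7,2,94,0]]]'
python3 -m pendant '[[[0,0,7,0],[0,0,14,0],[0,0,20,0],[0,0,26,0],[0,0,31,0]]]'
python3 -m pendant '[[[4,0,0,0],[8,0,0,0],[12,0,0,0],[15,0,0,0],[18,0,0,0]]]'
python3 -m pendant '[[[1,0,0,0],[2,0,0,0],[3,0,0,0],[4,0,0,0],[5,0,0,0]]]'
```

```text
clock: 37.98
tcp_pos: [0.5973, -0.1989, 0.1205]
orientation: [0.708, 0.706, 0.0, 0.001]
contact_force: [-0.6, -0.2, 1.5]
opening: 0.001
clock: 38.6
tcp_pos: [0.5963, -0.1993, 0.0882]
orientation: [0.709, 0.705, -0.0, -0.0]
contact_force: [-0.6, -0.1, 0.8]
opening: -0.001
clock: 39.22
tcp_pos: [0.5966, -0.181, 0.0888]
orientation: [0.709, 0.706, 0.0, 0.0]
contact_force: [0.1, -1.7, -0.2]
opening: -0.004
clock: 39.85
tcp_pos: [0.5966, -0.1767, 0.0888]
orientation: [0.709, 0.705, -0.0, 0.0]
contact_force: [0.6, -3.4, -1.5]
opening: -0.001
```

```bash

python3 -m pendant '[[[1,0,0,0],[2,0,0,0],[2,0,0,0]]]'
python3 -m pendant '[[[-8,0,0,0],[-24,0,0,0],[-24,0,-60,0],[-24,0,-120,0],[-24,0,-120,0]]]'
python3 -m pendant '[[[-40,-60,0,0],[-40,-120,0,0],[-40,-180,0,0],[-40,-200,0,0],[-40,-200,0,0]]]'
python3 - <<'E'
from h import *
for n in("scene","top"):
    b=ctrl.capture(n); np.save(f"f_{n}.npy",b,allow_pickle=True)
    d=ctrl.trace("top_case",b)[0]; M=d["mask"]; print(n,d["conf"],d["rect"])
    def sil(c,th):
        Rz=np.array([[np.cos(th),-np.sin(th)],[np.sin(th),np.cos(th)]]); m=np.zeros(M.shape,np.uint8)
        def hull(pts):
            X=np.array(pts,float); X[:,:2]=X[:,:2]@Rz.T+c; X[:,2]+=.07
            cv2.fillConvexPoly(m,cv2.convexHull((proj(b,X)*16).astype(np.int32)),1,shift=4)
        for y0,y1 in((-.075,-.015),(.015,.075)): hull([[x,y,z] for x in(-.055,.055) for y in(y0,y1) for z in(0,.055)])
        hull([[x,y,z] for x in(-.055,.025) for y in(-.075,.075) for z in(0,.055)])
        for s in(1,-1): hull([[x,s*y,z] for x in(-.03,.014) for y in(.08,.084) for z in(-.012,.034)])
        return m.astype(bool)
    f=lambda x,y,t:(lambda S:(S&M).sum()/(S|M).sum())(sil(np.array([x,y]),t))
    print("IoU fit",max((f(x,y,t),x,y,t) for x in np.arange(.586,.618,.002) for y in np.arange(-.096,-.066,.002) for t in np.radians([-6,-4,-2,0,2,4])))
    for o in("paint_stick","tin_red","tin_green","nail_jar","level","brush","tray_liner","base_case"):
        for d in ctrl.look_for(o,b)[:3 if o=="paint_stick" else 1]: print(o,round(d["conf"],2),np.round(d["rect"]).tolist())
plan(.5,-.2,.2)
E
```

```text
clock: 40.22
tcp_pos: [0.5966, -0.175, 0.0888]
orientation: [0.709, 0.705, -0.001, 0.001]
contact_force: [0.3, -4.7, -2.1]
opening: 0.001
clock: 40.85
tcp_pos: [0.6006, -0.2006, 0.2158]
orientation: [0.709, 0.705, 0.003, 0.006]
contact_force: [-0.2, 1.2, -0.9]
opening: 0.002
clock: 41.48
tcp_pos: [0.3943, -0.2369, 0.2079]
orientation: [0.709, 0.705, 0.0, -0.001]
contact_force: [0.1, -0.5, -1.1]
opening: 0.002
scene 0.91 [214.6, 219.2, 59.1, 54.0]
IoU fit (np.float64(0.9141212926073484), np.float64(0.604), np.float64(-0.08199999999999999), np.float64(-0.03490658503988659))
paint_stick 0.9 [344.0, 219.0, 55.0, 41.0]
paint_stick 0.66 [213.0, 172.0, 60.0, 28.0]
paint_stick 0.63 [118.0, 229.0, 18.0, 58.0]
tin_red 0.81 [165.0, 259.0, 29.0, 29.0]
tin_green 0.87 [263.0, 181.0, 24.0, 32.0]
nail_jar 0.87 [293.0, 224.0, 20.0, 29.0]
level 0.97 [226.0, 276.0, 55.0, 33.0]
brush 0.76 [116.0, 231.0, 22.0, 58.0]
tray_liner 0.86 [332.0, 146.0, 65.0, 53.0]
base_case 0.62 [212.0, 212.0, 65.0, 76.0]
top 0.74 [262.3, 123.6, 58.1, 41.0]
IoU fit (np.float64(0.9426695842450766), np.float64(0.604), np.float64(-0.07999999999999999), np.float64(0.0))
paint_stick 0.68 [147.0, 250.0, 41.0, 77.0]
paint_stick 0.67 [125.0, 121.0, 71.0, 25.0]
paint_stick 0.51 [369.0, 295.0, 28.0, 24.0]
tin_red 0.9 [343.0, 132.0, 32.0, 32.0]
tin_green 0.96 [221.0, 189.0, 25.0, 31.0]
nail_jar 0.59 [214.0, 135.0, 25.0, 24.0]
level 0.72 [259.0, 107.0, 65.0, 14.0]
tray_liner 0.73 [94.0, 176.0, 66.0, 50.0]
base_case 0.63 [264.0, 122.0, 55.0, 64.0]
at [ 0.3963 -0.2373  0.2088] ang 89.7 -> row [ 37.8 103.6   8.8] spin 0.0 t 42.48 F [ 0.1 -0.  -0.2] open -0.0
```

```bash

python3 - <<'E'
from h import *
for n in("scene","top"):
    b=np.load(f"f_{n}.npy",allow_pickle=True).item()
    for name,ang in(("closed",0),("0.3rad",.3)):
        for yc in(-.080,-.083):
            X=[]
            for s in(1,-1):
                for x in(-.03,.014):
                    for a in(.002,-.002): X.append([.604+x,yc+s*(.082+.044*np.sin(ang)+a),.102-.044*np.cos(ang)])
                for x in(-.055,.055): X.append([.604+x,yc+s*.075,.125])
            p=proj(b,X); print(n,name,yc,"left clip u",p[:4,0].min().round(1),p[:4,0].max().round(1),"right clip u",p[6:10,0].min().round(1),p[6:10,0].max().round(1),"v",p[6:10,1].mean().round(1),"all",p[:,0].min().round(1),p[:,0].max().round(1))
w=np.load("f_scene.npy",allow_pickle=True).item()["pixels"]; hsv=cv2.cvtColor(w,cv2.COLOR_BGR2HSV)
for lo,hi,l in(((3,150,40),(14,255,255),"orange"),):
    m=cv2.inRange(hsv,lo,hi)[205:300,195:295]; n,lab,st,ce=cv2.connectedComponentsWithStats(m)
    print([(np.array(s)+[195,205,0,0,0]).tolist() for s in st[1:] if s[4]>4])
E
```

```text
scene closed -0.08 left clip u 265.7 272.0 right clip u 215.6 221.2 v 256.5 all 214.1 274.9
scene closed -0.083 left clip u 264.8 271.1 right clip u 214.6 220.2 v 256.8 all 213.1 274.0
scene 0.3rad -0.08 left clip u 269.6 275.9 right clip u 211.5 217.0 v 257.6 all 211.5 275.9
scene 0.3rad -0.083 left clip u 268.7 275.0 right clip u 210.5 216.1 v 258.0 all 210.5 275.0
top closed -0.08 left clip u 262.2 263.7 right clip u 316.4 318.3 v 150.7 all 262.2 318.3
top closed -0.083 left clip u 263.2 264.7 right clip u 317.4 319.3 v 150.6 all 263.2 319.4
top 0.3rad -0.08 left clip u 257.9 259.3 right clip u 320.8 322.7 v 150.4 all 257.9 322.7
top 0.3rad -0.083 left clip u 258.9 260.3 right clip u 321.8 323.7 v 150.4 all 258.9 323.7
[[271, 238, 2, 4, 7], [213, 240, 33, 33, 216], [243, 248, 31, 14, 186]]
```

```bash
python3 -c "
from h import *
print(ctrl.close_job()); print(ctrl.sense()['clock'])"
```

```text
the job is handed in; nothing more can be done
None
the job is handed in; nothing more can be done
```

I took the paint stick off and laid it on the bench. Then I pushed the orange case home over the key, folded both clips down and handed the job in at about 42.5 s of the 72 s allowed. No verdict was reported.

**What went wrong on the way:** my first push, made before the case was squared, jammed the notch lip on the key's nose. The force rose to 38 N and the case stayed put. I backed off, then turned and centred the case with side pushes from the right and left. After that it slid home at 2–5 N.

**Last checks:**
- **Case home:** it met a hard stop at 20 N. Fitting its outline in both fixed cameras gave x 0.604, y -0.080 to -0.082 and yaw 0 to -2°. My estimate of the seat was (0.604, -0.083) with base yaw about -1°.
- **Left clip:** it stopped firmly at the position expected for folded flat, at about 10 N.
- **Right clip:** it ended at the right position but without a hard stop, giving about 1.7 mm more at 4.7 N. The case may have shifted that much within the notch's clearance.
- **Clip outlines:** the scene camera's outline fits both clips closed. The top camera's right edge reads 1–2 px wider than closed (about 0.1 rad at most), so the two cameras differ slightly.
- **Stick:** a wrist picture showed it lying flat right after release, and the scene camera still found it there at the end.
- **Other items:** the base's back edge was unmoved up to the jam. After that I only have outline boxes for it and the neighbouring objects, which match the earlier ones to within a few pixels. The brush was checked in the scene camera only. The base case's detections were low-confidence at the end (about 0.6).
- **No final look:** I had used all the picture views by then, so these last checks are numerical only.

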